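# Torque the last screw plug of a mixing vessel lid with a click wrench

### The arm

A 7-joint arm with a two-finger parallel gripper is mounted at the origin on the work surface. World frame = base frame: x ahead of the robot, y to its left, z up, the work surface at z = 0. Lengths are in mm, angles in rad, forces in N, time in s.
With the tool pointing down it reaches from about 425 to 950 mm from the base axis. Payload 16.7 kg.
Tool frame: the origin (TCP) lies between the finger pads; the fingertips stand 22 mm ahead of it and the grasp point (between the pads) lies 3 mm ahead of it; z points along the fingers, x is the direction in which the jaws open and shut, and the axes are right-handed (so a half turn about z gives the same grasp; the last joint's range is limited). The gripper opens to 94 mm and grips with 3 to 60 N. Pads are 16 mm wide; open, the fingers measure 119 mm over their backs; the gripper's body (75 mm by 177 mm) begins 78 mm behind the grasp point.
Start: joints at [1.175, 0.426, 0.074, 1.606, -0.034, 1.111, -0.067], TCP at [164.22, -654.681, 227.467] pointing down, gripper open.
Joint ranges: [-2.85, 2.85], [-0.5, 2.14], [-1.23, 1.37], [0.21, 2.46], [-1.02, 4.16], [0.16, 2.05], [-2.73, 2.73]. Speed limits (rad/s): [1.89, 1.89, 2.39, 2.39, 3.01, 3.01, 3.01].

### API

Orientations are given as [roll, pitch, yaw] about the fixed x, y, z axes, in that order (R = Rz(yaw) Ry(pitch) Rx(roll)).
In Python, from cell import arm gives the robot as it stands.
- The arm moves only by the tool send_rows, never from a script. Its arguments are lists of equal length, an entry for each row: "translation": the shift along the tool's x, y, z in units of 40 mm (1.0 is 40 mm), a list of three; "yaw": the turn about the tool's z in units of 8 degrees (1.0 is 8 degrees). A call has 1 to 8 rows; each row is the pose to reach, as a shift and turn from the pose measured when the call began, along the tool's axes at that moment; what a row does not reach only later rows make up. A row lasts 1/8 s, in which the tool goes at most 62.5 mm and 10.7 degrees, less where a joint would pass 70% of its speed; a pose out of reach is approached as far as the arm can. A call with a gripper value outside its range is refused whole. "gripper" is the closure, from 0 (fully open) to 1 (shut), set as the call begins (left out, the last holds). The fingers move at their own pace and stop on an object; "newtons" is the grip in N (left out, the last holds). Time passes only in rows, so rows that repeat a pose let the fingers close. It gives the time, the measured TCP pose, the force and the opening at its end, in the units of the state.
- arm.get_state(): the state, without advancing time (a new reading comes with each control period).
- arm.grab_frame(name): name is "side" or "top"; returns (picture, depth): 420x560x3 uint8, blue, green, red; 420x560 float32, mm along the optical axis (not along the pixel's ray), 0 where there is no reading.
- arm.calibration(name): a dict with "fx", "fy", "cx", "cy" (pixels), "camera_from_world" (4x4, takes a point from world to camera coordinates). Camera axes: x right, y down, z forward; pixel columns grow to the right and rows downward; lengths in mm; the calibration is good to about 2 mm. A picture is of the moment at which its call begins. calibration takes no time and is no camera call.
- arm.sign_off(): hands the job in, once; it reports no verdict.
Trained networks look in the newest picture that a camera, given by its name, has taken for a name from the list of things; names that differ only in an ending like _2 or _b are one class to them, and where a whole thing is asked for, a point or a joint stands for the part that bears it (a point fixed in the world has none). Each returns a list of dicts, best first, with "p" (0 to 1); they miss things now and then, are a little off and sometimes report something else, mostly with a low value. They report only what shows in the picture. A call takes as long as a camera call.
- arm.cut_out(camera, query): "pixels" (420x560 bool, what is visible of it) and "location" ([column, row] in pixels, amid what is visible of it).
The state is a dict: "time": time; "joint_positions": joint angles; "joint_vel": joint speeds; "joint_efforts": joint torques, N m; "position": TCP position; "orientation": TCP orientation; "ft_force": force on the tool from outside, world axes, zero at the start; "torque": the same for the moment, N m; "width": finger opening in mm.
Only numpy, scipy, OpenCV 4.12 (cv2) and the standard library are available. Lean on these libraries where they do the work, as an engineer would, in place of code of your own. Each camera call takes 0.05 s, during which the arm holds its last target.

### The job

On the lid of the glass mixing vessel, one steel screw plug has no yellow paint stripe yet: tighten it with the orange-handled click wrench. Take the wrench from its open case, seat the socket gently and fully on the plug's square head, turn clockwise until the handle breaks over, and stop there: do not drive the handle on to the end of its break. Then draw the wrench off and lay it back in both saddles of its case the way it lay, leaving the other things on the bench where they are.

Things in the scene. Friction and masses are not known exactly. Their poses are not given: they have to be found in the camera images.
- wrench: Click (breakaway) torque wrench, 0.44 kg, 215 mm long. Origin: middle of the grip on the handle's centreline, at its balance point; +x along the handle to the head, z up. Flat-sided orange grip 24 wide (y), 22 high (z), from x = -85 to +35. Vertical breakaway pin at x = 74, vertical socket axis at x = 100; the socket points down, its mouth 40 below the centreline (mm).
- click (a joint): Breakaway joint (rad): 0 = straight, positive = handle folded clockwise (from above) against the head. A spring holds it at 0 up to 0.85 N m about the pin (some 9 to 15 N sideways at mid-grip); then it folds at almost constant force, to a hard stop at 0.40. Tripped: above 0.08; above 0.25 is too far. It straightens when unloaded.
- socket (a point): Centre of the socket's mouth on the wrench's head; x along the head, z up. The socket is 37 mm across outside, 18 mm deep inside, and takes a 20 mm square with 0.8 mm play all round; the last 3.5 mm at the mouth flare by 1.9 mm a side. Greased, it slides easily. Its flats face along x and every 90 degrees from it.
- vessel: Glass vessel with round steel lid (230 mm across, top 126 mm above the bench), fixed to the bench. Origin: centre of its foot. Screw plugs sit 62 mm from the centre on its own +y, -y and +x; the one to tighten is at +y or -y. At -x a black thermometer pocket, 156 mm high; in the middle a shaft, 190 mm high; at the rim three clamps with black star knobs, 150 mm high.
- plug_top (a point): Centre of the top of the plug to tighten (no stripe), 156 mm above the bench, z up. Its square head: 20 mm across flats, 16 mm high, a 3 mm conical crown on it (14 mm across on top), 34 mm collar below. x points at a flat: the wrench fits with its x axis at a multiple of 90 degrees from it, give or take 4. Fully seated, the socket's mouth is 18 mm below this point, the handle's centreline 22 mm above.
- plug_head: The head of that same plug, as a solid; origin at the foot of its seal, 24 mm below its top. While the socket is less than 12 mm on, it must not bear on the plug with more than 80 N (all contact forces added): do not turn hard or press hard on a half-seated socket.
- plug_corner (a point): A corner of that plug's square, at the top edge of the flats, 14 mm from the axis. The plug is only hand-tight at the start, by an unknown amount: it screws down clockwise (from above) stiffly but evenly (5 to 6 N at mid-grip) for 0.25 to 0.85 rad, then its collar meets the seal and it holds fast, and the wrench trips. It stays where it is left.
- plug_marked: The plug opposite on the lid, same size, already tight, with a yellow paint stripe across it: leave it. Origin at the foot of its seal.
- case: Open black wrench case, 264 x 92 mm, fixed to the bench, rim 16 mm high. Origin: centre of its underside; +x is the end of the wrench's head. Two 20 mm long saddles at x = -66 and +50 mm carry the handle: floor 44 mm above the bench and about 27 mm wide, flaring to 39 mm at 63 mm height. Nothing stands between them: fingers can reach down beside the grip.
- case_rest (a point): Where the wrench's origin belongs in the case: 55 mm above the bench over the case's centre, axes as the case's. The wrench starts within 6 mm of it along x, pointing the same way.
- beaker: Loose steel beaker, 84 mm across, 100 mm high.
- jar: Loose glass jar, 70 mm across, 85 mm high.
- blade: Loose toothed stirrer disc, 100 mm across, 16 mm high.
- gasket: Loose white seal ring, 100 mm across, 8 mm high.
- spare_plug: Loose spare screw plug, 37 mm across, 24 mm high, standing on the bench. Not the one to tighten.
- screwdriver: Loose screwdriver with blue handle, 200 mm long.
- spanner: Loose flat spanner, 180 mm long.

How it is judged (in metres and radians):
On the way, in this order (a step that is already met when the one before it is completed fails the run):
1. the socket is fully seated on the unstriped plug (horizontal distance between socket and plug_top below 0.003 m and z of socket in the frame of plug_top below -0.015 m and angle between the z axis of wrench and the z axis of plug_top, either way round below 0.1 rad), for 0.2 s.
2. turned clockwise on the plug, the wrench trips (all of step 1 and value of joint click above 0.08 rad), for 0.1 s.
At the end, for the whole second after the job is handed in: The unstriped plug is left turned (corner moved over 2.5 mm). The wrench, straight within 0.03 rad, rests in both saddles of its case, head at the same end as before: origin within 20 mm along, 7 mm across and 5 mm in height of case_rest, level within 0.1 rad (x of wrench in the frame of case_rest between -0.02 and 0.02 m and y of wrench in the frame of case_rest between -0.007 and 0.007 m and z of wrench in the frame of case_rest between -0.005 and 0.005 m and x of socket in the frame of case_rest above 0.07 m and angle between wrench's own z axis and vertical below 0.1 rad and value of joint click below 0.03 rad and linear speed of wrench below 0.02 m/s and distance of plug_corner from where it was at the start of the episode above 0.0025 m); the robot touches nothing.
It fails at once if the handle is driven on towards the end of its break (click above 0.25) (value of joint click above 0.25 rad).
It fails at once if the socket is forced (more than 80 N) on the plug while it is less than 12 mm on (contact force between wrench and plug_head above 80 N and z of socket in the frame of plug_top above -0.012 m).
It fails at once if the wrench is knocked against the vessel (more than 25 N) (contact force between wrench and vessel above 25 N).
It fails at once if the robot strikes the vessel (more than 15 N) (contact force between any of the fingers, the arm and vessel above 15 N).
It fails at once if a bystander is moved by more than 30 mm (distance of any of beaker, jar, blade, gasket, spare_plug, screwdriver, spanner from where it was at the start of the episode above 0.03 m).
It also fails if it takes over 72 s, if anything falls off the work surface, if the arm or the gripper's body presses on something with over 40 N, if the wrist force passes 120 N, or if a joint passes its speed limit or range.

## Working session

There is one attempt and no reset: what is moved stays moved. The work goes in short steps, Python scripts to look and compute and a tool call to move; the robot and the scene stay as the last step left them, time stands still between calls to the robot, and variables do not carry over. Pictures are saved under pics/ and viewed, and the job is handed in when it is done.

Besides the shell and the picture viewer there is one more tool, called as a command line: name --pt "numbers of a row" for each row, then --argument value for the rest. send_rows: Moves the arm, as the interface text tells. Its arguments: {"type":"object","properties":{"translation":{"type":"array"},"yaw":{"type":"array"},"gripper":{"type":"number"},"newtons":{"type":"number"}},"required":["translation","yaw"]}

```bash
ls; mkdir -p pics; cat > h.py <<'E'
import numpy as np, cv2, json
from cell import arm
def shot(cam,name):
    p,d=arm.grab_frame(cam); cv2.imwrite(f'pics/{name}.png',p); np.save(f'pics/{name}.npy',d); return p,d
def toworld(cam,u,v,z):
    c=arm.calibration(cam); T=np.linalg.inv(np.array(c['camera_from_world']))
    u=np.asarray(u,float);v=np.asarray(v,float);z=np.asarray(z,float)
    P=np.stack([(u-c['cx'])/c['fx']*z,(v-c['cy'])/c['fy']*z,z,np.ones_like(z)],-1)
    return (P@T.T)[...,:3]
def proj(cam,P):
    c=arm.calibration(cam); P=np.asarray(P,float); Q=P@np.array(c['camera_from_world'])[:3,:3].T+np.array(c['camera_from_world'])[:3,3]
    return np.stack([Q[...,0]/Q[...,2]*c['fx']+c['cx'],Q[...,1]/Q[...,2]*c['fy']+c['cy']],-1)
def cloud(cam,d):
    v,u=np.mgrid[:d.shape[0],:d.shape[1]]
    return toworld(cam,u,v,d)
E
python3 - <<'E'
from h import *
np.set_printoptions(suppress=True,precision=2)
for c in ('top','side'):
    shot(c,c+'0'); k=arm.calibration(c); print(c,k)
print(arm.get_state())
E
```

```text
pics
top {'fx': 474.65167137979057, 'fy': 474.65167137979057, 'cx': 275.72187441259115, 'cy': 206.0965279132073, 'camera_from_world': array([[   0.  ,   -1.  ,    0.  ,  -52.79],
       [  -0.99,   -0.  ,   -0.13,  611.15],
       [   0.13,   -0.  ,   -0.99, 1281.29],
       [   0.  ,    0.  ,    0.  ,    1.  ]])}
side {'fx': 523.995838813845, 'fy': 523.995838813845, 'cx': 280.63382651430334, 'cy': 204.26246022135632, 'camera_from_world': array([[   0.96,   -0.29,    0.01, -567.  ],
       [  -0.19,   -0.66,   -0.73,  157.77],
       [   0.22,    0.69,   -0.69, 1343.9 ],
       [   0.  ,    0.  ,    0.  ,    1.  ]])}
{'time': 0.1, 'joint_positions': array([ 1.18,  0.43,  0.07,  1.61, -0.03,  1.11, -0.07]), 'joint_vel': array([-0., -0.,  0., -0.,  0.,  0., -0.]), 'joint_efforts': array([  0.01, -93.75,   3.68, -45.5 ,  -0.05,   0.02,   0.  ]), 'position': array([ 164.12, -654.35,  226.87]), 'orientation': array([ 3.14,  0.  , -1.33]), 'ft_force': array([-0.32,  0.05, -0.68]), 'torque': array([-0.01,  0.03,  0.07]), 'width': 93.93874286999257}
```

View pics/top0.png

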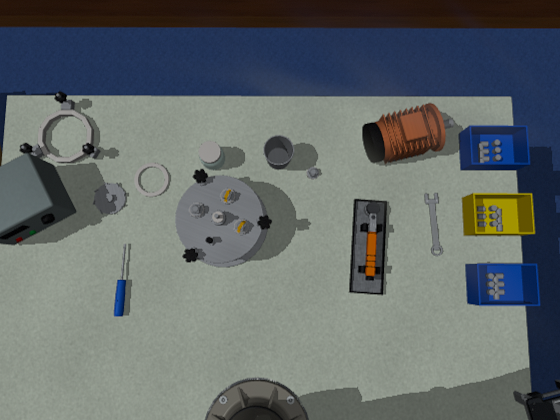

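View pics/side0.png

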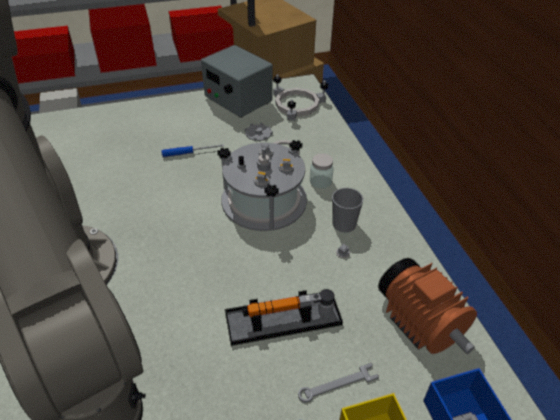

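```bash
python3 - <<'E'
from h import *
np.set_printoptions(suppress=True,precision=1)
p=cv2.imread('pics/top0.png')
a=cv2.resize(p[165:275,165:280],None,fx=5,fy=5,interpolation=cv2.INTER_CUBIC); b=cv2.resize(p[190:300,345:395],None,fx=5,fy=5,interpolation=cv2.INTER_CUBIC)
cv2.imwrite('pics/zt.png',a); cv2.imwrite('pics/zt2.png',b)
s=cv2.imread('pics/side0.png'); cv2.imwrite('pics/zs.png',cv2.resize(s[130:230,210:320],None,fx=6,fy=6,interpolation=cv2.INTER_CUBIC))
cv2.imwrite('pics/zs2.png',cv2.resize(s[280:350,220:350],None,fx=6,fy=6,interpolation=cv2.INTER_CUBIC))
d=np.load('pics/top0.npy'); W=cloud('top',d)
for q in ['wrench','case','vessel','plug_head','plug_marked']:
    for r in arm.cut_out('top',q)[:3]:
        m=r['pixels']; P=W[m&(d>0)]
        print(q,r['p'],r['location'],m.sum(),np.median(P,0),P.min(0),P.max(0))
E
```

```text
wrench 0.73 [372.9, 236.5] 766 [ 517.1 -308.7   66.5] [ 408.8 -345.7    4.8] [ 620.2 -292.5   74.9]
case 0.8 [365.8, 247.5] 2353 [ 494.  -298.9    8.7] [ 369.5 -365.6   -2.5] [ 635.5 -256.1   75.1]
vessel 0.75 [219.9, 224.6] 6355 [557.7  93.7 127.6] [442.8 -36.8  -3.1] [721.1 212.8 194. ]
plug_head 0.56 [196.1, 209.6] 165 [587.6 152.3 140.2] [572.  136.1 129.6] [606.6 173.4 161.9]
plug_marked 0.67 [238.6, 228.0] 150 [543.   36.5 141.4] [527.7  22.3 131.9] [562.2  56.  162.6]
```

View pics/zt.png

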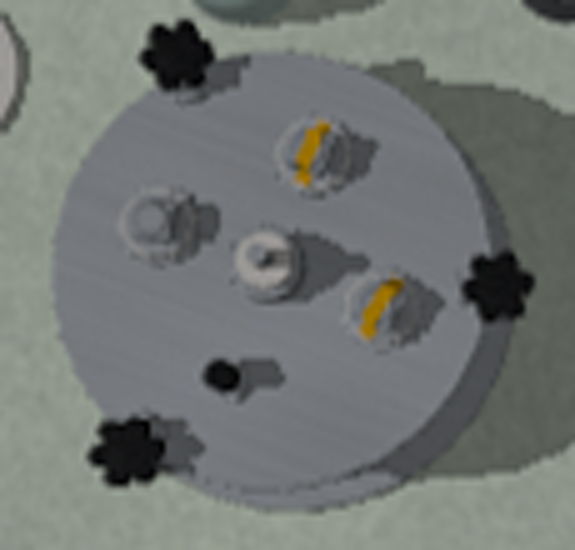

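View pics/zs.png

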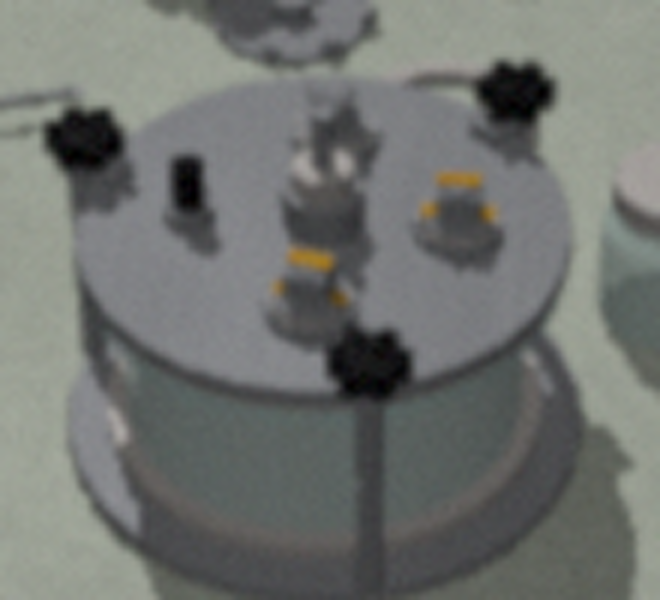

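View pics/zt2.png

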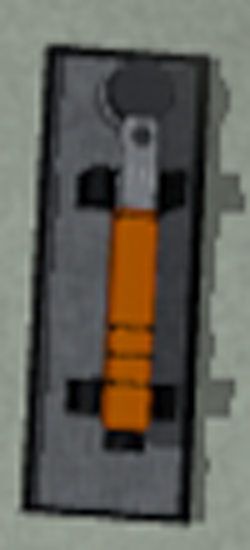

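View pics/zs2.png

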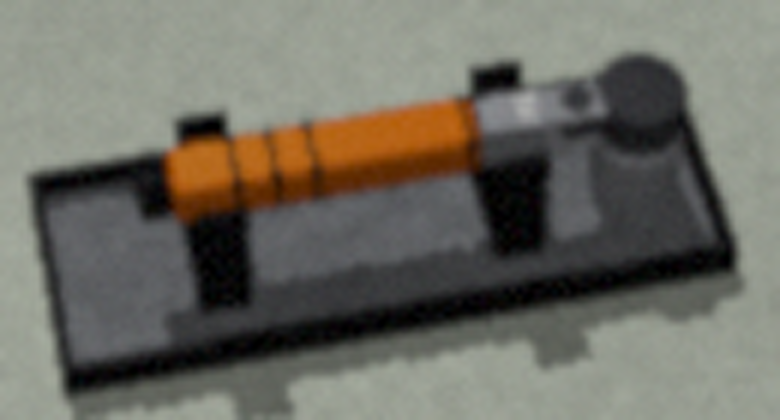

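```bash
python3 - <<'E'
from h import *
np.set_printoptions(suppress=True,precision=1)
for c in ('top','side'):
    I=[];D=[]
    for i in range(8):
        p,d=arm.grab_frame(c); I.append(p.astype(float)); D.append(d)
    I=np.array(I);D=np.array(D);print(c,I.std(0).mean(),np.nanmean(D.std(0)))
    np.save(f'pics/{c}_avg.npy',I.mean(0)); np.save(f'pics/{c}_davg.npy',np.median(D,0))
a=np.load('pics/top_avg.npy'); u=a[190:232,176:218]
b=np.load('pics/side_avg.npy'); v=b[136:178,244:286]
st=lambda x:cv2.resize(np.clip((x-40)*1.5,0,255).astype(np.uint8),None,fx=9,fy=9,interpolation=cv2.INTER_NEAREST)
cv2.imwrite('pics/plug.png',np.hstack([st(u),st(v)]))
D=np.load('pics/top_davg.npy'); W=cloud('top',D)
print(W[198:222,184:208,2].astype(int))
E
```

```text
top 0.4739948006139225 19.518236
side 1.9413898358322361 21.76127
[[124 127 128 126 128 126 128 125 129 127 128 125 126 126 127 128 127 125
  125 128 129 127 126 126]
 [129 126 126 125 128 126 126 127 128 126 129 126 126 127 126 126 127 127
  128 127 126 127 127 128]
 [127 127 126 128 127 127 128 127 127 126 127 128 126 127 128 127 125 127
  129 125 126 126 126 125]
 [126 125 127 127 126 127 129 127 128 127 127 128 127 125 126 128 128 127
  127 125 126 127 126 127]
 [126 127 126 127 126 128 127 129 127 127 127 133 131 132 132 125 127 129
  128 127 127 127 126 127]
 [125 126 127 126 126 127 129 125 128 132 135 137 138 139 135 134 132 127
  129 128 127 126 127 126]
 [127 126 128 127 127 126 128 134 136 137 137 140 138 137 138 138 136 133
  130 127 127 127 126 128]
 [128 126 125 129 126 127 134 136 156 154 153 154 153 154 138 138 138 136
  134 127 125 127 128 127]
 [126 126 126 126 127 126 134 138 155 155 158 157 156 156 154 154 141 139
  137 133 126 127 127 127]
 [127 127 126 127 127 132 137 136 156 157 157 157 156 156 155 155 140 138
  135 133 128 127 125 128]
 [126 126 129 124 126 13
[... 690 characters left out ...]
28 128 126 127 128 127 134 134 137 136 138 139 138 137 137 134 134
  132 127 126 127 127 127]
 [128 125 126 128 128 126 126 127 134 135 137 136 137 136 137 134 132 130
  128 128 128 126 126 127]
 [126 126 126 127 126 126 128 126 127 132 132 131 133 133 132 134 126 127
  126 126 127 128 128 126]
 [126 127 127 128 127 127 125 127 127 129 127 126 127 127 127 127 128 126
  126 128 126 128 128 127]
 [126 125 125 126 126 127 126 126 127 128 128 128 128 125 127 126 128 127
  128 128 127 128 127 126]
 [128 127 126 128 126 126 127 126 126 126 128 127 129 128 127 128 127 129
  126 127 127 128 126 126]
 [126 127 127 126 125 129 126 128 127 128 128 125 125 126 128 128 127 128
  128 126 128 126 127 128]]
```

View pics/plug.png

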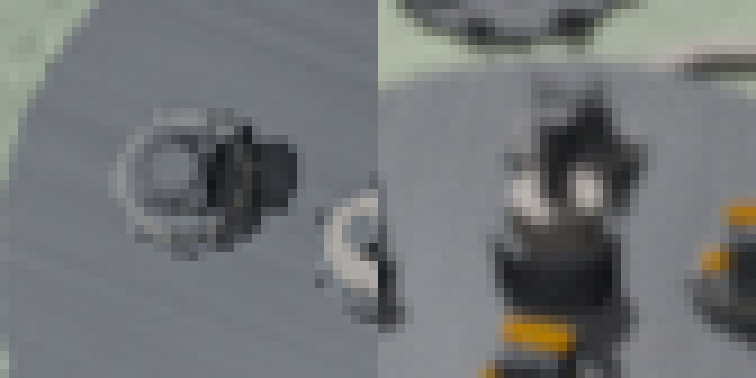

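```bash
cat > fit.py <<'E'
from h import *
from scipy.optimize import minimize, differential_evolution
c=arm.calibration('top'); T=np.linalg.inv(np.array(c['camera_from_world'])); C=T[:3,3]
D=np.load('pics/top_davg.npy')
def rays(u0,u1,v0,v1):
    v,u=np.mgrid[v0:v1,u0:u1]; r=np.stack([(u-c['cx'])/c['fx'],(v-c['cy'])/c['fy'],np.ones(u.shape)],-1)@T[:3,:3].T
    return r  # point=C+depth*r
Z=np.arange(157,125.9,-0.5)
def pred(r,x,y,th,dz):
    # heights along ray
    s=(Z[:,None,None]+dz-C[2])/r[...,2]
    X=C[0]+s*r[...,0]-x; Y=C[1]+s*r[...,1]-y
    a=np.abs(X*np.cos(th)+Y*np.sin(th)); b=np.abs(-X*np.sin(th)+Y*np.cos(th)); m=np.maximum(a,b); R=np.hypot(X,Y)
    zc=156-np.clip((R-7)/(13.9-7),0,1)*3
    h=np.where(m<=10,zc,np.where(R<=17,137.5,126.5))
    hit=h>=Z[:,None,None]-.25; k=hit.argmax(0)
    return Z[k]
def run(u0=180,u1=212,v0=194,v1=224):
    r=rays(u0,u1,v0,v1); d=D[v0:v1,u0:u1]; zm=C[2]+d*r[...,2]
    def cost(p):
        return np.mean(np.minimum(np.abs(pred(r,p[0],p[1],p[2],p[3])+p[3]-zm),8))
    return r,zm,cost
E
python3 - <<'E'
from fit import *
r,zm,cost=run()
for seed in range(3):
    o=differential_evolution(cost,[(575,600),(140,165),(-np.pi/4-.3,np.pi/4+.3),(-2,2)],seed=seed,popsize=25,tol=1e-8,maxiter=200)
    print(o.x[:2],np.degrees(o.x[2]),o.x[3],o.fun)
x=o.x
for a in range(-45,46,5):
    q=min(minimize(lambda t:cost([t[0],t[1],np.radians(a),x[3]]),[x[0]+dx,x[1]+dy],method='Nelder-Mead').fun for dx in(-.7,.5) for dy in (-.5,.7)); print(a,round(q,3))
E
```

```text
[588.90681073 154.71274918] -8.034128927456493 0.9388958656556898 1.3105882271436637
[588.88663727 154.71515964] -8.00415222574905 0.9238604732141376 1.31100603454893
[588.88856688 154.72002994] -8.073216863790623 0.9238604752086741 1.3110060345468522
-45 1.456
-40 1.437
-35 1.423
-30 1.421
-25 1.386
-20 1.381
-15 1.346
-10 1.32
-5 1.332
0 1.368
5 1.408
10 1.409
15 1.432
20 1.462
25 1.477
30 1.471
35 1.465
40 1.463
45 1.456
```

```bash
python3 - <<'E'
from h import *
np.set_printoptions(suppress=True,precision=1)
a=np.load('pics/top_avg.npy'); D=np.load('pics/top_davg.npy')
hsv=cv2.cvtColor(a.astype(np.uint8),cv2.COLOR_BGR2HSV)
m=((hsv[...,0]>5)&(hsv[...,0]<22)&(hsv[...,1]>140)&(hsv[...,2]>60)); m[:,:350]=0;m[:,395:]=0;m[:195]=0
m=cv2.morphologyEx(m.astype(np.uint8),cv2.MORPH_CLOSE,np.ones((5,5)))
v,u=np.nonzero(m); print(m.sum())
# intersect with z=66
from fit import c,T,C
r=np.stack([(u-c['cx'])/c['fx'],(v-c['cy'])/c['fy'],np.ones(len(u))],-1)@T[:3,:3].T
P=C+r*((66-C[2])/r[:,2])[:,None]
rect=cv2.minAreaRect(P[:,:2].astype(np.float32)); print('rect',rect)
mu=P[:,:2].mean(0); _,_,V=np.linalg.svd(P[:,:2]-mu); d=V[0]*np.sign(V[0][0]); print('mean',mu,'dir deg',np.degrees(np.arctan2(d[1],d[0])))
al=(P[:,:2]-mu)@d; print('along',al.min(),al.max()); print('origin (grip mid -25):',mu+d*((al.min()+al.max())/2+25))
n=np.array([-d[1],d[0]]); print('across',np.percentile((P[:,:2]-mu)@n,[0,3,97,100]))
W=cloud('top',D); print('z',np.median(W[v,u,2]))
# case outline: dark rim
for q in ['case','wrench','socket']:
  for rr in arm.cut_out('top',q)[:1]:
    vv,uu=np.nonzero(rr['pixels']); r=np.stack([(uu-c['cx'])/c['fx'],(vv-c['cy'])/c['fy'],np.ones(len(uu))],-1)@T[:3,:3].T
    P=C+r*((16-C[2])/r[:,2])[:,None]; print(q,rr['p'],cv2.minAreaRect(P[:,:2].astype(np.float32)))
# marker: also head dark disc: z ~ ?
hd=W[200:215,362:385]; print('head z', np.percentile(hd[...,2],[50,90,99]))
k=(hd[...,2]>50); print('head mean',hd[k].mean(0),k.sum(),hd[k].min(0),hd[k].max(0))
E
```

```text
424
rect ((479.0967712402344, -307.15966796875), (27.196617126464844, 118.49467468261719), 86.66070556640625)
mean [ 478.8 -307.2] dir deg -4.409554300399778
along -58.75376850712727 59.74853967340741
origin (grip mid -25): [ 504.2 -309.2]
across [-14.3 -12.2  12.2  13.1]
z 66.90445949222988
case 0.65 ((500.93035888671875, -309.86602783203125), (94.52589416503906, 264.9752502441406), 85.82070922851562)
wrench 0.72 ((517.4727172851562, -322.61749267578125), (45.442752838134766, 219.9280242919922), 88.7007064819336)
socket 0.46 ((608.5742797851562, -323.196533203125), (37.22670364379883, 43.13343048095703), 0.1450367271900177)
head z [19.8 67.8 69.5]
head mean [ 602.9 -315.9   66.3] 146 [ 586.6 -333.8   52.1] [ 620.  -299.9   70.4]
```

```bash
cat >> h.py <<'E'
def units(x,y,z,yawdeg):
    s=arm.get_state(); p=s['position']; w=s['orientation'][2]
    R=np.array([[np.cos(w),np.sin(w),0],[np.sin(w),-np.cos(w),0],[0,0,-1]]) # columns tool axes
    d=R.T@(np.array([x,y,z])-p)/40
    dy=np.degrees(w)-yawdeg; dy=(dy+180)%360-180
    print('t',round(s['time'],2),'pos',np.round(p,1),'ori',np.round(np.degrees(s['orientation']),2),'F',np.round(s['ft_force'],1),'M',np.round(s['torque'],2),'w',round(s['width'],1),'j7',round(s['joint_positions'][6],2))
    print('units',np.round(d,3),'yaw',round(dy/8,3))
E
python3 -c "
from h import *
units(504.2,-309.2,180,85.7)"
```

```text
t 1.3 pos [ 164.2 -654.7  227.5] ori [-180.      0.    -75.92] F [ 1.  -0.  -0.5] M [-0.01  0.   -0.03] w 94.3 j7 -0.07
units [ -6.31  -10.346   1.187] yaw -20.203
```

send_rows --pt "-0.8 -1.3 0" --pt "-1.6 -2.6 0" --pt "-2.4 -3.9 0" --pt "-3.2 -5.2 0.2" --pt "-4.0 -6.5 0.4" --pt "-4.8 -7.8 0.6" --pt "-5.6 -9.1 0.8" --pt "-6.31 -10.35 1.0" --yaw '[-1.3,-2.6,-3.9,-5.2,-6.5,-7.8,-9.1,-10.4]' --gripper 0

```text
time: 2.3
position: [505.7, -307.5, 187.6]
orientation: [3.141, -0.001, 0.133]
ft_force: [0.3, -1.6, 0.3]
width: 93.8
```

```bash
python3 -c "
from h import *
units(504.2,-309.2,150,85.7)"
```

```text
t 2.3 pos [ 505.7 -307.5  187.6] ori [ 1.7998e+02 -3.0000e-02  7.6300e+00] F [ 0.3 -1.6  0.3] M [-0.05 -0.12  0.03] w 93.8 j7 0.43
units [-0.042  0.037  0.939] yaw -9.759
```

send_rows --pt "0 0 0" --pt "0 0 0" --pt "0 0 0.2" --pt "0 0 0.4" --pt "0 0 0.6" --pt "0 0 0.8" --pt "-0.02 0.02 0.9" --pt "-0.04 0.037 0.94" --yaw '[-1.3,-2.6,-3.9,-5.2,-6.5,-7.8,-9.1,-9.76]'

```text
time: 3.3
position: [504.2, -309.4, 149.7]
orientation: [3.141, 0.0, 1.5]
ft_force: [-1.0, -0.7, 0.0]
width: 93.9
```

```bash
python3 - <<'E'
from h import *
units(504.2,-309.2,58,85.7)
p,d=shot('top','t1'); cv2.imwrite('pics/t1z.png',cv2.resize(p[170:320,330:420],None,fx=4,fy=4))
E
```

```text
t 3.3 pos [ 504.2 -309.4  149.7] ori [179.98   0.    85.96] F [-1.  -0.7  0. ] M [ 0.01 -0.13 -0.02] w 93.9 j7 1.67
units [4.000e-03 1.000e-03 2.293e+00] yaw 0.032
```

View pics/t1z.png

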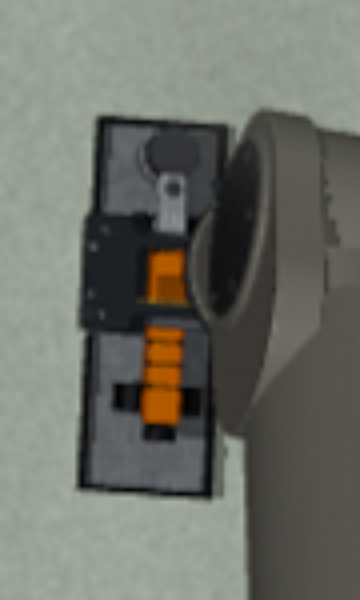

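The gripper sits over the middle of the orange grip, clear of both saddles. I'll lower it and close.

send_rows --pt "0 0 0.7" --pt "0 0 1.4" --pt "0 0 1.9" --pt "0 0 2.2" --pt "0 0 2.29" --pt "0 0 2.29" --yaw '[0,0,0,0.03,0.03,0.03]'

```text
time: 4.1
position: [504.3, -309.6, 58.4]
orientation: [3.141, 0.0, 1.499]
ft_force: [0.3, -0.2, -0.1]
width: 94.0
```

send_rows --pt "0 0 0" --pt "0 0 0" --pt "0 0 0" --pt "0 0 0" --pt "0 0 0" --pt "0 0 0" --yaw '[0,0,0,0,0,0]' --gripper 1 --newtons 50

```text
time: 4.85
position: [504.3, -309.6, 58.4]
orientation: [3.141, 0.0, 1.499]
ft_force: [-0.4, 0.7, -0.4]
width: 37.3
```

```bash
python3 - <<'E'
from h import *
units(504.2,-309.2,58,85.7)
E
```

```text
t 4.85 pos [ 504.3 -309.6   58.4] ori [1.7997e+02 2.0000e-02 8.5900e+01] F [-0.4  0.7 -0.4] M [ 0.08 -0.19 -0.02] w 37.3 j7 1.59
units [ 0.01  -0.003  0.009] yaw 0.026
```

send_rows --pt "0 0 0" --pt "0 0 0" --pt "0 0 0" --pt "0 0 0" --yaw '[0,0,0,0]'

```text
time: 5.35
position: [504.3, -309.6, 58.3]
orientation: [3.141, 0.0, 1.499]
ft_force: [-0.3, 0.4, 0.1]
width: 23.8
```

```bash
python3 - <<'E'
from h import *
units(504.2,-309.2,58,85.7)
E
```

```text
t 5.35 pos [ 504.3 -309.6   58.3] ori [1.7997e+02 2.0000e-02 8.5910e+01] F [-0.3  0.4  0.1] M [-0.01 -0.09 -0.01] w 23.8 j7 1.59
units [ 0.01  -0.003  0.009] yaw 0.026
```

send_rows --pt "0 0 -0.3" --pt "0 0 -1.0" --pt "0 0 -2.0" --pt "0 0 -3.0" --pt "0 0 -4.0" --pt "0 0 -4.9" --pt "0 0 -4.9" --yaw '[0,0,0,0,0,0,0]'

```text
time: 6.22
position: [505.2, -309.8, 257.4]
orientation: [3.137, 0.003, 1.499]
ft_force: [0.9, 1.0, -4.7]
width: 23.8
```

```bash
python3 - <<'E'
from h import *
th=-8; o=np.array([588.9,154.7])-100*np.array([np.cos(np.radians(th)),np.sin(np.radians(th))]); print(o)
units(o[0],o[1],253,90+th)
E
```

```text
[489.87319313 168.6173101 ]
t 6.22 pos [ 505.2 -309.8  257.4] ori [1.7976e+02 1.5000e-01 8.5910e+01] F [ 0.9  1.  -4.7] M [ 0.06 -0.11 -0.01] w 23.8 j7 1.74
units [11.902 -1.234  0.11 ] yaw 0.489
```

send_rows --pt "0.5 0 0" --pt "1.3 -0.1 0" --pt "2.2 -0.2 0" --pt "3.1 -0.3 0" --pt "4.0 -0.4 0" --pt "4.9 -0.5 0" --pt "5.7 -0.6 0" --pt "6.2 -0.6 0" --yaw '[0,0,0.1,0.1,0.2,0.3,0.4,0.49]'

```text
time: 7.22
position: [497.7, -58.1, 255.7]
orientation: [3.139, 0.002, 1.433]
ft_force: [-0.2, -0.4, -4.7]
width: 23.7
```

```bash
python3 - <<'E'
from h import *
units(489.9,168.6,253,82)
E
```

```text
t 7.22 pos [497.7 -58.1 255.7] ori [1.7984e+02 1.3000e-01 8.2100e+01] F [-0.2 -0.4 -4.7] M [ 0.02 -0.08  0.  ] w 23.7 j7 1.27
units [ 5.587 -0.973  0.068] yaw 0.012
```

send_rows --pt "0.5 -0.1 0" --pt "1.3 -0.2 0" --pt "2.2 -0.4 0" --pt "3.1 -0.5 0" --pt "4.0 -0.7 0" --pt "4.9 -0.85 0.05" --pt "5.4 -0.95 0.07" --pt "5.59 -0.97 0.07" --yaw '[0,0,0,0,0,0,0,0]'

```text
time: 8.22
position: [488.7, 170.2, 251.4]
orientation: [3.14, 0.003, 1.436]
ft_force: [0.3, -0.2, -4.3]
width: 23.7
```

```bash
python3 - <<'E'
from h import *
p,d=shot('top','t2'); q,e=shot('side','s2')
cv2.imwrite('pics/t2z.png',cv2.resize(p[150:300,130:290],None,fx=4,fy=4))
cv2.imwrite('pics/s2z.png',cv2.resize(q[60:230,130:330],None,fx=4,fy=4))
units(489.9,168.6,253,82)
E
```

```text
t 8.32 pos [489.4 169.2 251.8] ori [1.799e+02 1.400e-01 8.218e+01] F [-0.5  0.2 -3.7] M [-0.   -0.13 -0.01] w 23.8 j7 0.76
units [-0.014  0.014 -0.031] yaw 0.022
```

View pics/t2z.png

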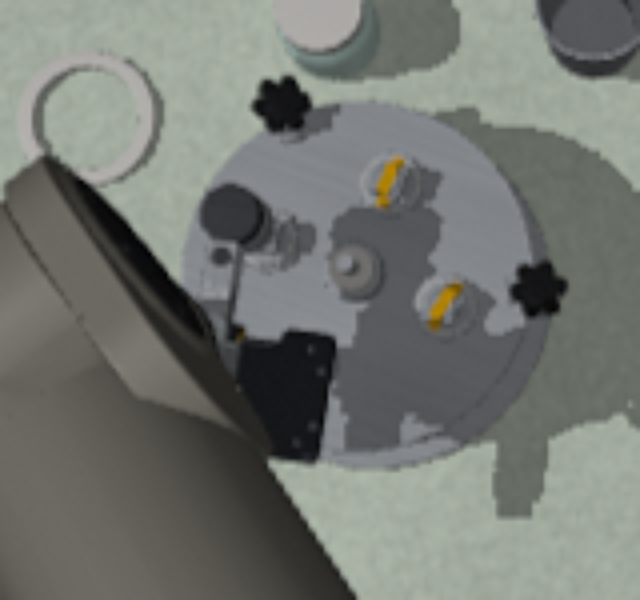

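View pics/s2z.png

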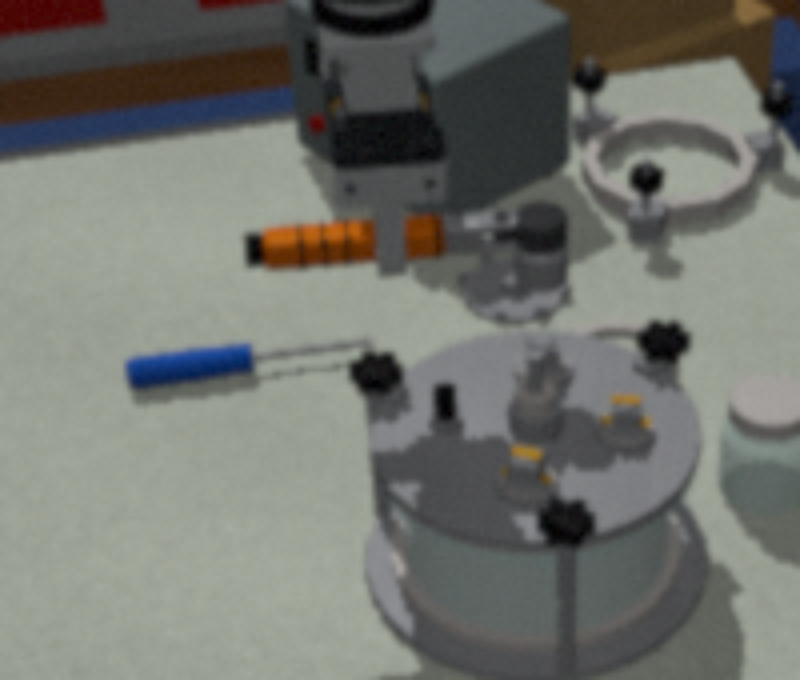

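```bash
python3 - <<'E'
from h import *
np.set_printoptions(suppress=True,precision=2)
p=cv2.imread('pics/t2.png'); d=np.load('pics/t2.npy'); W=cloud('top',d)
sub=(slice(190,218),slice(174,204)); w=W[sub]; print(w[...,2].astype(int)[::1,::2])
for thr in (255,258):
    k=w[...,2]>thr; k=k&(np.arange(190,218)[:,None]<213)
    P=w[k]; print(thr,k.sum(),P.mean(0),np.median(P[:,2]), cv2.minEnclosingCircle(P[:,:2].astype(np.float32)))
E
```

```text
[[   1    0   -1    1    0    6   -3  128  128  127  125  126  128  124
   127]
 [   1    2    0    1    2    3  127  129  128  126  127  125  129  129
   126]
 [  -1    0    6    6    3    1  124  129  127  129  126  121  124  130
   128]
 [   5    3    0   -2    0  130  130  126  130  127  129  130  126  126
   128]
 [   6   -2    3   -2    4  129  128  127  125  130  126  126  129  125
   124]
 [  -3    2   -4    0    1  129  129  129  124  129  124  127  128  126
   126]
 [   1    2    0    7  126  124  255  260  130  129  129  127  128  125
   128]
 [   0    0    0   -2  128  261  258  262  260  126  125  125  129  127
   127]
 [   3    3   -1    3  256  260  264  256  260  255  126  127  125  122
   125]
 [   7    1    0  128  257  260  263  259  260  261  129  130  132  131
   127]
 [   1    1    0  259  263  259  255  260  258  258  252  126  127  124
   131]
 [   0   -2    0  264  260  261  265  258  256  263  259  123  124  125
   131]
 [   0    0   -1  262  257  263  263  262  264  263  260  227  131  129
   126]
 [   1    2  128  255  259  260  263  262  262  258  257  23
[... 654 characters left out ...]
 141]
 [   0  129  125  129  261  260  265  258  241  225  215  153  151  137
   138]
 [  -4  128  131  131  260  260  261  259  243  217  140  150  159  137
   138]
 [   1  124  123  127  263  260  262  259  241  139  134  137  139  137
   135]
 [   8  131  126  129  262  261  266  258  246  138  139  136  140  137
   135]
 [   0  131  126 1352  262  259  262  260  243  137  137  136  133  132
   130]
 [   2  123  120  127  260  259  261  256  124  125  135  133  128  123
   130]]
255 202 [585.29 154.48 265.73] 260.3231095307176 ((514.10009765625, 60.53498077392578), 137.7040252685547)
258 170 [584.55 154.43 267.42] 260.8776710752296 ((514.10009765625, 60.53498077392578), 137.7040252685547)
```

```bash
cat > disc.py <<'E'
from h import *
from scipy.optimize import differential_evolution
from fit import c,T,C
def disc(d,u0,u1,v0,v1,zt,x0,y0,thr=8,thdeg=-8):
    v,u=np.mgrid[v0:v1,u0:u1]; r=np.stack([(u-c['cx'])/c['fx'],(v-c['cy'])/c['fy'],np.ones(u.shape)],-1)@T[:3,:3].T
    z=C[2]+d[v0:v1,u0:u1]*r[...,2]; P=C+r*((zt-C[2])/r[...,2])[...,None]
    m=np.abs(z-zt)<thr
    n=np.array([np.cos(np.radians(thdeg)),np.sin(np.radians(thdeg))])
    def cost(p):
        X=P[...,0]-p[0];Y=P[...,1]-p[1]; R=np.hypot(X,Y)
        al=X*n[0]+Y*n[1]; use=(al>-8)&(R<40)
        s=1/(1+np.exp((R-p[2])/.4))
        return (np.abs(s-m)*use).sum()
    o=differential_evolution(cost,[(x0-8,x0+8),(y0-8,y0+8),(15,22)],seed=1,tol=1e-8)
    return o.x,o.fun
E
python3 - <<'E'
from disc import *
D=[arm.grab_frame('top')[1] for _ in range(6)]; d=np.median(D,0); np.save('pics/t2d.npy',d)
for z in (260.3,): print(disc(d,168,206,188,222,z,588,154))
D0=np.load('pics/top_davg.npy')
print(disc(D0,355,390,195,225,69,604,-316,thdeg=-4.3))
units(489.9,168.6,253,82)
E
```

```text
(array([588.27732836, 152.73387522,  17.944418  ]), np.float64(7.0413235563670495))
(array([ 603.01547929, -316.33925621,   18.04541898]), np.float64(4.62745261668539))
t 8.62 pos [490.1 167.9 252.3] ori [1.7984e+02 1.5000e-01 8.2030e+01] F [-0.3  0.  -4.5] M [ 0.04 -0.18  0.01] w 23.7 j7 0.76
units [ 0.017 -0.009 -0.019] yaw 0.004
```

```bash
python3 - <<'E'
from h import *
units(490.7,169.9,210,82)
E
```

```text
t 8.62 pos [490.1 167.9 252.3] ori [1.7984e+02 1.5000e-01 8.2030e+01] F [-0.3  0.  -4.5] M [ 0.04 -0.18  0.01] w 23.7 j7 0.76
units [0.052 0.007 1.056] yaw 0.004
```

send_rows --pt "0.05 0 0.2" --pt "0.05 0.01 0.5" --pt "0.05 0.01 0.8" --pt "0.05 0.01 1.0" --pt "0.05 0.01 1.05" --pt "0.05 0.01 1.05" --pt "0.05 0.01 1.05" --yaw '[0,0,0,0,0,0,0]'

```text
time: 9.5
position: [491.1, 169.8, 210.6]
orientation: [3.138, 0.002, 1.432]
ft_force: [-0.2, -1.0, -4.0]
width: 23.4
```

```bash
python3 - <<'E'
from disc import *
D=[];I=[]
for _ in range(6):
    p,d=arm.grab_frame('top'); D.append(d); I.append(p)
d=np.median(D,0); np.save('pics/t3d.npy',d); cv2.imwrite('pics/t3.png',I[-1])
W=cloud('top',d); w=W[200:212,184:192,2]; print('top z',np.median(w))
zt=np.median(w); print(disc(d,168,206,188,222,zt,588,154,thr=5))
q,e=shot('side','s3'); cv2.imwrite('pics/s3z.png',cv2.resize(q[60:230,130:330],None,fx=4,fy=4))
cv2.imwrite('pics/t3z.png',cv2.resize(I[-1][150:300,130:290],None,fx=4,fy=4))
units(490.7,169.9,210,82)
E
```

```text
top z 219.46914180272927
(array([589.92988939, 154.77665053,  17.70724005]), np.float64(6.715477351555444))
t 9.85 pos [491.  169.7 210.3] ori [1.7983e+02 1.5000e-01 8.2030e+01] F [-0.1  0.2 -4.5] M [-0.02 -0.13 -0.01] w 23.8 j7 0.71
units [ 0.004 -0.007  0.008] yaw 0.003
```

View pics/s3z.png

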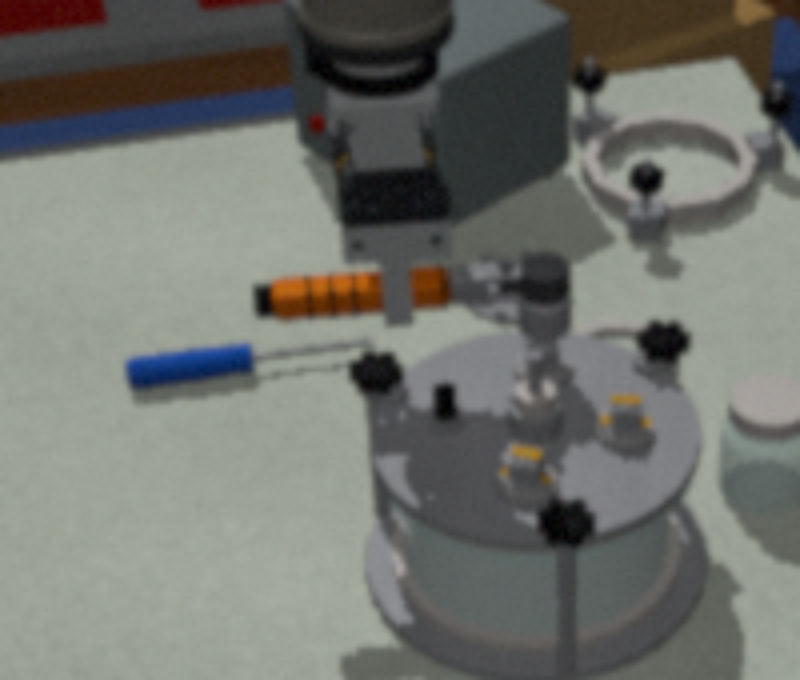

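View pics/t3z.png

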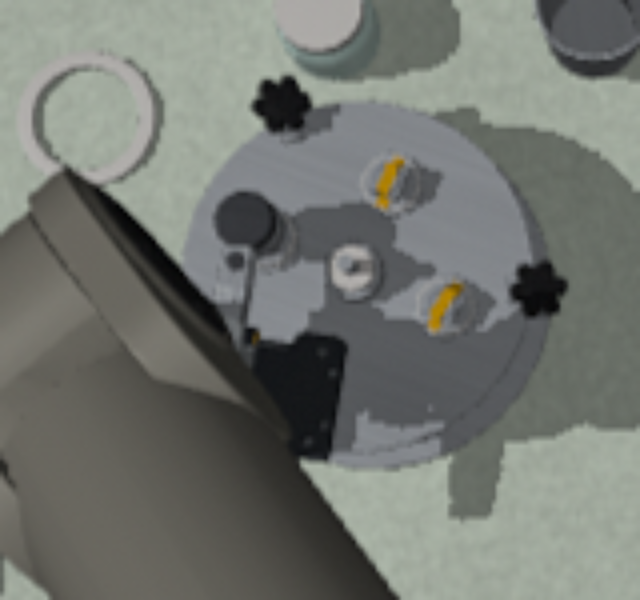

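send_rows --pt "0 -0.02 0.1" --pt "0 -0.02 0.2" --pt "0 -0.02 0.3" --pt "0 -0.02 0.33" --pt "0 -0.02 0.33" --yaw '[0,0,0,0,0]'

```text
time: 10.48
position: [490.2, 169.8, 197.1]
orientation: [3.139, 0.003, 1.432]
ft_force: [1.1, 0.7, -4.5]
width: 24.1
```

send_rows --pt "0 0 0.03" --pt "0 0 0.06" --pt "0 0 0.06" --yaw '[0,0,0]'

```text
time: 10.85
position: [490.2, 169.7, 194.6]
orientation: [3.139, 0.003, 1.432]
ft_force: [0.6, -0.5, -5.2]
width: 23.8
```

send_rows --pt "0 0 0.03" --pt "0 0 0.05" --pt "0 0 0.05" --yaw '[0,0,0]'

```text
time: 11.22
position: [490.1, 169.7, 192.5]
orientation: [3.139, 0.003, 1.432]
ft_force: [0.3, -0.4, -3.8]
width: 23.9
```

```bash
python3 - <<'E'
from h import *
units(490,169.9,200,82)
E
```

```text
t 11.22 pos [490.1 169.7 192.5] ori [1.7985e+02 1.5000e-01 8.2030e+01] F [ 0.3 -0.4 -3.8] M [ 0.04 -0.14 -0.  ] w 23.9 j7 0.69
units [ 0.003 -0.004 -0.187] yaw 0.004
```

send_rows --pt "0 0 0.03" --pt "0 0 0.05" --pt "0 0 0.05" --yaw '[0,0,0]'

```text
time: 11.6
position: [490.1, 169.7, 190.4]
orientation: [3.139, 0.003, 1.432]
ft_force: [0.5, 0.4, -3.5]
width: 23.5
```

send_rows --pt "0 0 0.03" --pt "0 0 0.05" --pt "0 0 0.05" --yaw '[0,0,0]'

```text
time: 11.98
position: [490.1, 169.7, 188.4]
orientation: [3.139, 0.003, 1.432]
ft_force: [0.3, 0.8, -4.4]
width: 23.8
```

```bash
python3 - <<'E'
from h import *
units(490,169.9,200,82)
E
```

```text
t 11.97 pos [490.1 169.7 188.4] ori [1.7986e+02 1.5000e-01 8.2030e+01] F [ 0.3  0.8 -4.4] M [ 0.01 -0.09 -0.  ] w 23.8 j7 0.69
units [ 0.005 -0.003 -0.291] yaw 0.004
```

send_rows --pt "0 0 0.03" --pt "0 0 0.05" --pt "0 0 0.05" --yaw '[0,0,0]'

```text
time: 12.35
position: [490.0, 169.7, 186.3]
orientation: [3.139, 0.003, 1.432]
ft_force: [-0.2, -0.2, -4.5]
width: 23.7
```

send_rows --pt "0 0 0.03" --pt "0 0 0.06" --pt "0 0 0.06" --yaw '[0,0,0]'

```text
time: 12.72
position: [490.0, 169.7, 183.8]
orientation: [3.139, 0.003, 1.432]
ft_force: [-0.7, 0.2, -5.3]
width: 23.3
```

send_rows --pt "0 0 0.03" --pt "0 0 0.05" --pt "0 0 0.05" --yaw '[0,0,0]'

```text
time: 13.1
position: [489.9, 169.6, 181.7]
orientation: [3.14, 0.003, 1.432]
ft_force: [0.3, -0.1, -5.1]
width: 23.6
```

```bash
python3 - <<'E'
from disc import *
D=[];I=[]
for _ in range(5):
    p,d=arm.grab_frame('top'); D.append(d); I.append(p)
d=np.median(D,0); np.save('pics/t4d.npy',d)
W=cloud('top',d); w=W[202:212,188:194,2]; print('top z',np.median(w))
zt=np.median(w); print(disc(d,168,210,188,224,zt,588,154,thr=5))
cv2.imwrite('pics/t4z.png',cv2.resize(I[-1][150:300,130:290],None,fx=4,fy=4))
units(490.7,169.9,181,82)
E
```

```text
top z 190.64418441774922
(array([589.14833595, 154.45159304,  17.37211686]), np.float64(5.518842953980136))
t 13.35 pos [489.9 169.7 181.8] ori [1.7988e+02 1.6000e-01 8.2040e+01] F [-0.  -0.6 -4. ] M [ 0.04 -0.12  0.01] w 23.7 j7 0.68
units [0.009 0.018 0.02 ] yaw 0.005
```

View pics/t4z.png

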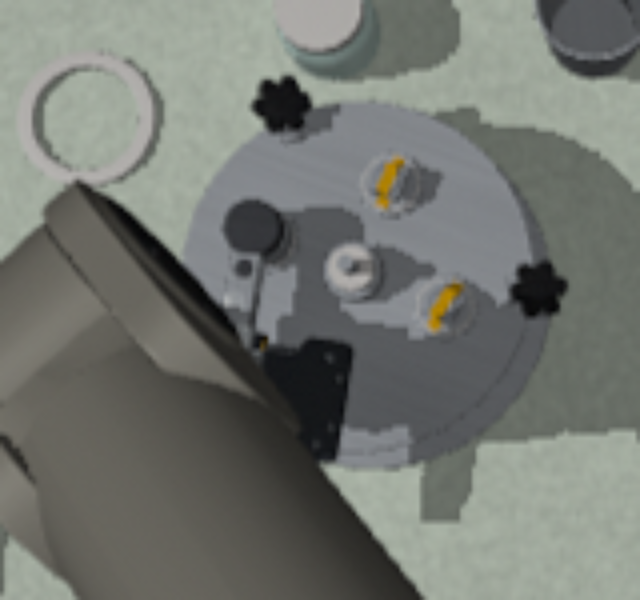

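send_rows --pt "0 0 0.02" --pt "0 0 0.03" --pt "0 0 0.03" --yaw '[0,0,0]'

```text
time: 13.72
position: [490.1, 169.7, 180.7]
orientation: [3.139, 0.003, 1.432]
ft_force: [0.2, -0.2, -2.2]
width: 23.4
```

send_rows --pt "0.055 0.001 0" --pt "0.109 0.002 0" --pt "0.163 0.005 0" --pt "0.218 0.01 0" --yaw '[0.156,0.312,0.469,0.625]'

```text
time: 14.22
position: [491.5, 178.5, 180.6]
orientation: [3.139, 0.003, 1.343]
ft_force: [-2.5, -0.8, -1.0]
width: 23.8
```

```bash
cat > st.py <<'E'
from h import *
s=arm.get_state(); w=s['orientation'][2]; p=s['position']; F=s['ft_force']
tx=np.array([np.cos(w),np.sin(w)]);ty=np.array([np.sin(w),-np.cos(w)])
S=p[:2]+100*ty
print('t',round(s['time'],2),'p',np.round(p,1),'yaw',round(np.degrees(w),2),'Flat',round(F[:2]@tx,1),'Fal',round(F[:2]@ty,1),'Fz',round(F[2],1),'Mz',round(s['torque'][2],2),'S',np.round(S,1),'jv',np.abs(s['joint_vel']).max().round(3))
E
python3 st.py
```

```text
t 14.22 p [491.5 178.5 180.6] yaw 76.96 Flat -1.3 Fal -2.2 Fz -1.0 Mz -0.1 S [589.  155.9] jv 0.193
```

send_rows --pt "0.055 0.001 0" --pt "0.109 0.002 0" --pt "0.163 0.005 0" --pt "0.218 0.01 0" --yaw '[0.156,0.312,0.469,0.625]'

```text
time: 14.72
position: [493.7, 186.8, 180.5]
orientation: [3.139, 0.003, 1.255]
ft_force: [-4.6, -2.8, -0.4]
width: 23.7
```

```bash
python3 st.py
```

```text
t 14.72 p [493.7 186.8 180.5] yaw 71.88 Flat -4.1 Fal -3.5 Fz -0.4 Mz 0.24 S [588.7 155.7] jv 0.191
```

send_rows --pt "0.055 0.001 0" --pt "0.109 0.002 0" --pt "0.163 0.005 0" --pt "0.218 0.01 0" --yaw '[0.156,0.312,0.469,0.625]'

```text
time: 15.22
position: [496.8, 195.1, 180.5]
orientation: [3.139, 0.003, 1.166]
ft_force: [-4.1, -2.3, -0.1]
width: 23.9
```

```bash
python3 st.py
```

```text
t 15.22 p [496.8 195.1 180.5] yaw 66.81 Flat -3.8 Fal -2.8 Fz -0.1 Mz 0.22 S [588.7 155.8] jv 0.189
```

send_rows --pt "0.055 0.001 0" --pt "0.109 0.002 0" --pt "0.163 0.005 0" --pt "0.218 0.01 0" --yaw '[0.156,0.312,0.469,0.625]'

```text
time: 15.72
position: [500.7, 203.2, 180.5]
orientation: [3.139, 0.003, 1.077]
ft_force: [-3.6, -1.7, -0.8]
width: 23.7
```

```bash
python3 st.py
```

```text
t 15.72 p [500.7 203.2 180.5] yaw 61.73 Flat -3.2 Fal -2.3 Fz -0.8 Mz 0.29 S [588.7 155.8] jv 0.186
```

send_rows --pt "0.055 0.001 0" --pt "0.109 0.002 0" --pt "0.163 0.005 0" --pt "0.218 0.01 0" --yaw '[0.156,0.312,0.469,0.625]'

```text
time: 16.23
position: [505.2, 210.9, 180.5]
orientation: [3.139, 0.002, 0.989]
ft_force: [-3.2, -2.0, -0.7]
width: 23.7
```

```bash
python3 st.py
```

```text
t 16.23 p [505.2 210.9 180.5] yaw 56.65 Flat -3.4 Fal -1.6 Fz -0.7 Mz 0.3 S [588.7 155.9] jv 0.183
```

send_rows --pt "0.055 0.001 0" --pt "0.109 0.002 0" --pt "0.163 0.005 0" --pt "0.218 0.01 0" --yaw '[0.156,0.312,0.469,0.625]'

```text
time: 16.73
position: [510.4, 218.2, 180.5]
orientation: [3.139, 0.002, 0.9]
ft_force: [-3.8, 0.2, -0.9]
width: 23.8
```

```bash
python3 st.py
```

```text
t 16.73 p [510.4 218.2 180.5] yaw 51.57 Flat -2.2 Fal -3.1 Fz -0.9 Mz 0.4 S [588.8 156. ] jv 0.178
```

send_rows --pt "0.055 0.001 0" --pt "0.109 0.002 0" --pt "0.163 0.005 0" --pt "0.218 0.01 0" --yaw '[0.156,0.312,0.469,0.625]'

```text
time: 17.23
position: [516.3, 225.0, 180.5]
orientation: [3.139, 0.001, 0.811]
ft_force: [-2.7, 0.4, 0.4]
width: 23.7
```

```bash
echo "
print('Tpin',round(-F[:2]@tx*.074+s['torque'][2],2))">>st.py; python3 st.py
```

```text
t 17.23 p [516.3 225.  180.5] yaw 46.49 Flat -1.6 Fal -2.2 Fz 0.4 Mz 0.35 S [588.8 156.1] jv 0.174
Tpin 0.47
```

send_rows --pt "0.055 0.001 0" --pt "0.109 0.002 0" --pt "0.163 0.005 0" --pt "0.218 0.01 0" --yaw '[0.156,0.312,0.469,0.625]'

```text
time: 17.73
position: [522.7, 231.2, 180.5]
orientation: [3.139, 0.001, 0.723]
ft_force: [-2.7, 1.1, -0.1]
width: 23.7
```

```bash
python3 st.py
```

```text
t 17.73 p [522.7 231.2 180.5] yaw 41.41 Flat -1.3 Fal -2.6 Fz -0.1 Mz 0.44 S [588.8 156.2] jv 0.172
Tpin 0.54
```

```bash
python3 - <<'E'
from h import *
p,d=shot('top','t5'); q,e=shot('side','s5')
cv2.imwrite('pics/s5z.png',np.hstack([cv2.resize(q[80:190,190:290],None,fx=4,fy=4),cv2.resize(p[180:290,130:230],None,fx=4,fy=4)]))
E
```

```text
(no output)
```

View pics/s5z.png

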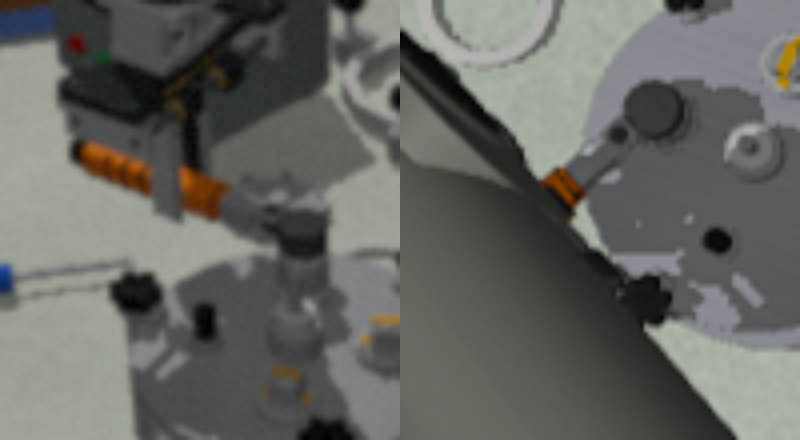

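The wrench is still straight and seated, head at about pixel (293,207). The plug is turning with the handle, so I'll carry on.

send_rows --pt "0.055 0.001 0" --pt "0.109 0.002 0" --pt "0.163 0.005 0" --pt "0.218 0.01 0" --yaw '[0.156,0.312,0.469,0.625]'

```text
time: 18.32
position: [529.7, 236.9, 180.5]
orientation: [3.139, 0.0, 0.635]
ft_force: [-3.3, 1.1, -0.8]
width: 23.6
```

```bash
python3 st.py
```

```text
t 18.32 p [529.7 236.9 180.5] yaw 36.36 Flat -2.0 Fal -2.8 Fz -0.8 Mz 0.46 S [589.  156.4] jv 0.17
Tpin 0.61
```

send_rows --pt "0.055 0.001 0" --pt "0.109 0.002 0" --pt "0.163 0.005 0" --pt "0.218 0.01 0" --yaw '[0.156,0.312,0.469,0.625]'

```text
time: 18.82
position: [537.1, 242.0, 180.5]
orientation: [3.139, 0.0, 0.546]
ft_force: [-2.6, 3.0, -0.3]
width: 23.8
```

```bash
python3 st.py
```

```text
t 18.82 p [537.1 242.  180.5] yaw 31.28 Flat -0.7 Fal -3.9 Fz -0.3 Mz 0.44 S [589.  156.5] jv 0.164
Tpin 0.49
```

send_rows --pt "0.055 0.001 0" --pt "0.109 0.002 0" --pt "0.163 0.005 0" --pt "0.218 0.01 0" --yaw '[0.156,0.312,0.469,0.625]'

```text
time: 19.32
position: [544.9, 246.4, 180.6]
orientation: [3.139, -0.0, 0.457]
ft_force: [-2.3, 3.2, 0.1]
width: 23.4
```

```bash
python3 st.py
```

```text
t 19.32 p [544.9 246.4 180.6] yaw 26.2 Flat -0.6 Fal -3.9 Fz 0.1 Mz 0.48 S [589.1 156.6] jv 0.163
Tpin 0.53
```

send_rows --pt "0.044 0.001 0" --pt "0.087 0.005 0" --pt "0.131 0.013 0" --yaw '[0.125,0.25,0.375]'

```text
time: 19.7
position: [549.4, 248.4, 180.5]
orientation: [3.139, 0.0, 0.404]
ft_force: [-5.6, 3.8, 0.7]
width: 23.4
```

```bash
python3 st.py
```

```text
t 19.7 p [549.4 248.4 180.5] yaw 23.16 Flat -3.7 Fal -5.7 Fz 0.7 Mz 0.54 S [588.8 156.5] jv 0.124
Tpin 0.81
```

send_rows --pt "0.044 0 0" --pt "0.087 0 0" --pt "0.131 0 0" --yaw '[0.125,0.25,0.375]'

```text
time: 20.08
position: [553.6, 250.3, 180.3]
orientation: [3.139, 0.002, 0.351]
ft_force: [-5.7, 0.9, 0.7]
width: 23.8
```

```bash
python3 st.py
```

```text
t 20.07 p [553.6 250.3 180.3] yaw 20.1 Flat -5.1 Fal -2.8 Fz 0.7 Mz 0.34 S [588.  156.4] jv 0.128
Tpin 0.72
```

send_rows --pt "0.044 0 0" --pt "0.087 0 0" --pt "0.131 0.003 0" --yaw '[0.125,0.25,0.375]'

```text
time: 20.45
position: [557.9, 251.8, 180.1]
orientation: [3.138, 0.003, 0.297]
ft_force: [-8.3, 1.6, 2.2]
width: 23.6
```

```bash
python3 st.py
```

```text
t 20.45 p [557.9 251.8 180.1] yaw 17.03 Flat -7.4 Fal -3.9 Fz 2.2 Mz 0.25 S [587.1 156.2] jv 0.123
Tpin 0.8
```

```bash
cat > clk.py <<'E'
from disc import *
import sys
n=sys.argv[1]
I=[];D=[]
for _ in range(6):
    p,d=arm.grab_frame('top'); I.append(p.astype(float)); D.append(d)
a=np.mean(I,0); d=np.median(D,0); np.save(f'pics/{n}_a.npy',a); np.save(f'pics/{n}_d.npy',d)
J=[arm.grab_frame('side')[0].astype(float) for _ in range(4)]; b=np.mean(J,0); np.save(f'pics/{n}_b.npy',b)
f=lambda x:cv2.resize(np.clip(x*1.3,0,255).astype(np.uint8),None,fx=8,fy=8,interpolation=cv2.INTER_CUBIC)
cv2.imwrite(f'pics/{n}.png',np.hstack([f(a[190:240,160:210]),f(b[110:160,225:275])]))
E
python3 clk.py k1; python3 st.py
```

```text
t 20.95 p [557.7 251.8 180. ] yaw 17.08 Flat -7.9 Fal -3.4 Fz 2.2 Mz 0.27 S [587.1 156.2] jv 0.002
Tpin 0.86
```

View pics/k1.png

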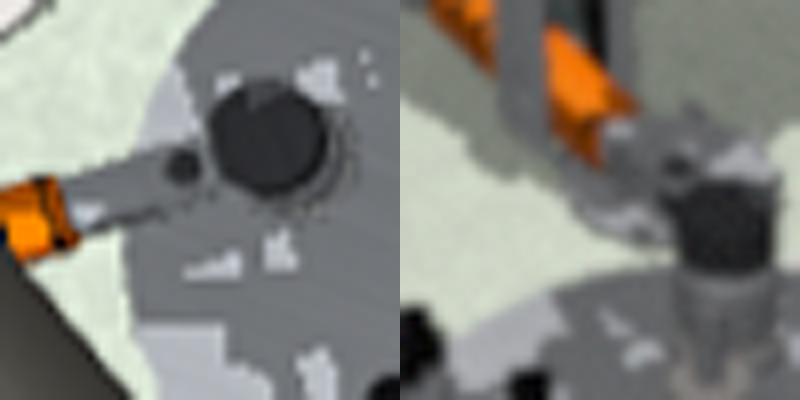

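```bash
cat > pin.py <<'E'
from disc import *
def planept(u,v,z):
    r=np.stack([(u-c['cx'])/c['fx'],(v-c['cy'])/c['fy'],np.ones_like(u)],-1)@T[:3,:3].T
    return C+r*((z-C[2])/r[...,2])[...,None]
def pin(a,d,x,y,zc,yaw,name,hd=12.5,hp=10):
    # expected pin location
    w=np.radians(yaw-90); dirh=np.array([np.cos(w),np.sin(w)])
    e=np.array([x,y])+74*dirh
    uv=proj('top',np.array([e[0],e[1],zc+hp]))
    g=cv2.cvtColor(a.astype(np.uint8),cv2.COLOR_BGR2GRAY).astype(float)
    best=None
    u0,v0=np.round(uv).astype(int); v,u=np.mgrid[v0-4:v0+5,u0-4:u0+5]
    G=cv2.GaussianBlur(g,(0,0),1.0)
    sub=G[v,u]; R=np.hypot(u-uv[0],v-uv[1])
    j=np.where(R<3.2,sub,1e9).argmin(); uu,vv=u.flat[j],v.flat[j]
    m=np.hypot(u-uu,v-vv)<3.0; wgt=np.clip(np.median(sub[m])+8-g[v,u],0,None)*m
    pu,pv=(wgt*u).sum()/wgt.sum(),(wgt*v).sum()/wgt.sum()
    P=planept(np.array(pu),np.array(pv),zc+hp)
    hu=proj('top',np.array([e[0]+26*dirh[0],e[1]+26*dirh[1],zc+hd])); U,V=np.round(hu).astype(int)
    wz=cloud('top',d); zt=np.median(wz[V-3:V+3,U-3:U+3,2])
    zp=np.median(wz[int(round(pv))-1:int(round(pv))+2,int(round(pu))-1:int(round(pu))+2,2])
    X,f=disc(d,U-20,U+20,V-20,V+20,zt,e[0]+26*dirh[0],e[1]+26*dirh[1],thr=5,thdeg=yaw-90)
    v_=X[:2]-P[:2]; ang=np.degrees(np.arctan2(v_[1],v_[0]))
    print(name,'pin px',round(pu,1),round(pv,1),'exp',np.round(uv,1),'P',np.round(P[:2],1),'exp',np.round(e,1),'zt,zp rel',round(zt-zc,1),round(zp-zc,1),'head',np.round(X,1),'len',round(np.hypot(*v_),1),'headdir',round(ang,1),'handle',yaw-90,'c',round(ang-(yaw-90),1))
E
python3 - <<'E'
from pin import *
L=lambda n:np.load('pics/'+n)
pin(L('top_avg.npy'),L('top_davg.npy'),504.3,-309.6,55,85.8,'case')
pin(cv2.imread('pics/t2.png'),L('t2d.npy'),490.1,168.2,249,82.03,'t2')
pin(cv2.imread('pics/t3.png'),L('t3d.npy'),491,169.7,207,82.03,'t3')
pin(cv2.imread('pics/t5.png'),L('t5.npy'),522.7,231.2,177.2,41.41,'t5')
pin(L('k1_a.npy'),L('k1_d.npy'),557.7,251.8,177,17.08,'k1')
E
```

```text
case pin px 373.0 216.7 exp [372.4 217.2] P [ 579.5 -316.7] exp [ 578.1 -315. ] zt,zp rel 12.0 14.5 head [ 603.3 -316.9   18. ] len 23.8 headdir -0.6 handle -4.200000000000003 c 3.6
t2 pin px 184.9 213.5 exp [185.5 213.7] P [563.7 159.4] exp [563.4 157.9] zt,zp rel 12.3 12.9 head [588.8 152.6  17.6] len 26.0 headdir -15.0 handle -7.969999999999999 c -7.0
t3 pin px 188.6 214.8 exp [188.2 215.4] P [565.8 158.5] exp [564.3 159.4] zt,zp rel 12.7 14.0 head [589.9 154.7  17.7] len 24.4 headdir -8.8 handle -7.969999999999999 c -0.9
t5 pin px 184.4 213.2 exp [183.9 213.8] P [573.1 174.5] exp [571.6 175.7] zt,zp rel 13.4 13.0 head [588.1 154.5  18. ] len 25.1 headdir -53.1 handle -48.59 c -4.5
k1 pin px 182.6 210.4 exp [181.8 210.7] P [580.1 179. ] exp [579.4 181.1] zt,zp rel 13.1 14.1 head [589.  154.3  17.6] len 26.3 headdir -70.3 handle -72.92 c 2.7
```

send_rows --pt "0.044 0 0" --pt "0.087 0 0" --pt "0.087 0 0" --pt "0.087 0 0" --yaw '[0.125,0.25,0.25,0.25]'

```text
time: 21.45
position: [560.3, 252.6, 179.9]
orientation: [3.138, 0.005, 0.263]
ft_force: [-8.2, 2.0, 2.4]
width: 23.8
```

```bash
python3 clk.py k2; python3 st.py; python3 - <<'E'
from pin import *
L=lambda n:np.load('pics/'+n)
s=arm.get_state();p=s['position'];y=np.degrees(s['orientation'][2])
pin(L('k2_a.npy'),L('k2_d.npy'),p[0],p[1],177,y,'k2')
print('az',np.degrees(np.arctan2(p[1]-156.5,p[0]-589)))
E
```

```text
t 21.95 p [560.3 252.7 179.9] yaw 15.05 Flat -6.3 Fal -3.4 Fz 3.8 Mz 0.3 S [586.3 156.1] jv 0.002
Tpin 0.77
k2 pin px 182.6 210.4 exp [181.8 210.6] P [580.2 179.2] exp [579.5 181.2] zt,zp rel 13.0 14.1 head [588.8 154.1  17.6] len 26.5 headdir -71.0 handle -74.95253627907663 c 3.9
az 106.60000181655141
```

View pics/k2.png

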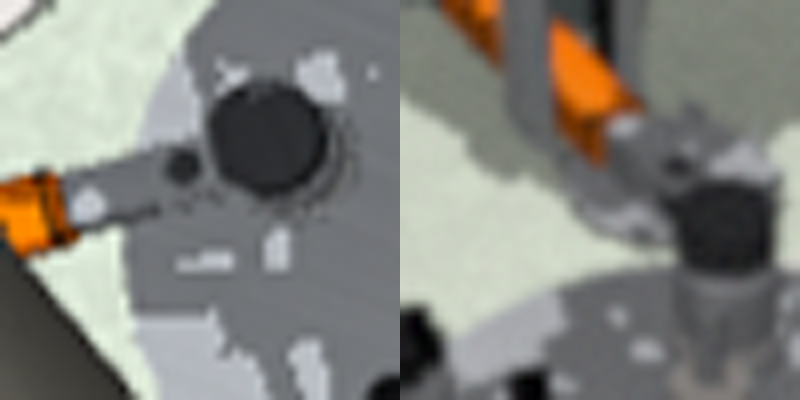

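send_rows --pt "0.033 0 0" --pt "0.065 0 0" --pt "0.065 0 0" --pt "0.065 0 0" --yaw '[0.09,0.19,0.19,0.19]'

```text
time: 22.45
position: [562.2, 253.1, 179.8]
orientation: [3.137, 0.006, 0.236]
ft_force: [-7.4, 1.7, 2.4]
width: 23.5
```

```bash
python3 st.py;python3 clk.py k3; python3 - <<'E'
from pin import *
L=lambda n:np.load('pics/'+n)
s=arm.get_state();p=s['position'];y=np.degrees(s['orientation'][2])
pin(L('k3_a.npy'),L('k3_d.npy'),p[0],p[1],177,y,'k3')
# motion of head assembly vs handle between k1 and k3 by correlation
for nm,u0,v0 in (('pin',182,210),('head',193,207)):
    A=L('k1_a.npy').mean(2)[v0-5:v0+6,u0-5:u0+6].astype(np.float32);B=L('k3_a.npy').mean(2)[v0-5:v0+6,u0-5:u0+6].astype(np.float32); print(nm,cv2.phaseCorrelate(A,B))
E
```

```text
t 22.45 p [562.2 253.1 179.8] yaw 13.5 Flat -6.8 Fal -3.4 Fz 2.4 Mz 0.41 S [585.6 155.9] jv 0.002
Tpin 0.91
k3 pin px 182.6 210.4 exp [181.8 210.6] P [580.2 179.2] exp [579.5 181.2] zt,zp rel 13.4 13.8 head [588.9 154.4  17.5] len 26.3 headdir -70.8 handle -76.50052349540826 c 5.7
pin ((-0.18224037745998078, -0.14139461316592516), 0.9299717479281955)
head ((-0.3085336678484749, 0.006554503746161622), 0.6510005568464597)
```

```bash
python3 - <<'E'
from h import *
units(550.7,248.8,180.4,22.5)
E
```

```text
t 22.95 pos [562.2 253.1 179.8] ori [179.75   0.35  13.5 ] F [-6.6  1.8  2.8] M [-0.25  1.46  0.37] w 23.7 j7 -0.54
units [-0.305  0.038 -0.014] yaw -1.125
```

send_rows --pt "-0.05 0.01 0" --pt "-0.1 0.02 0" --pt "-0.15 0.03 0" --pt "-0.2 0.03 0" --pt "-0.25 0.04 0" --pt "-0.305 0.04 0" --pt "-0.305 0.04 0" --yaw '[-0.19,-0.38,-0.56,-0.75,-0.94,-1.125,-1.125]'

```text
time: 23.82
position: [550.4, 249.0, 180.1]
orientation: [3.139, 0.007, 0.393]
ft_force: [-6.3, 3.9, 2.3]
width: 23.9
```

```bash
python3 st.py
```

```text
t 23.82 p [550.4 249.  180.1] yaw 22.52 Flat -4.3 Fal -6.0 Fz 2.3 Mz 0.58 S [588.7 156.7] jv 0.011
Tpin 0.9
```

send_rows --pt "-0.044 -0.01 0" --pt "-0.087 -0.015 -0.01" --pt "-0.131 -0.015 -0.01" --pt "-0.174 -0.015 -0.02" --pt "-0.174 -0.015 -0.02" --yaw '[-0.125,-0.25,-0.375,-0.5,-0.5]'

```text
time: 24.45
position: [544.1, 246.2, 180.8]
orientation: [3.138, 0.007, 0.463]
ft_force: [3.7, -3.7, -4.4]
width: 23.5
```

```bash
python3 st.py
```

```text
t 24.45 p [544.1 246.2 180.8] yaw 26.5 Flat 1.6 Fal 5.0 Fz -4.4 Mz 0.62 S [588.7 156.7] jv 0.011
Tpin 0.5
```

send_rows --pt "-0.01 0.01 0" --pt "-0.02 0.01 0" --pt "-0.03 0.01 0" --pt "-0.03 0.01 0" --yaw '[-0.125,-0.25,-0.375,-0.375]'

```text
time: 24.95
position: [542.1, 245.0, 180.5]
orientation: [3.139, 0.009, 0.515]
ft_force: [-6.8, -3.3, -2.0]
width: 23.8
```

```bash
python3 st.py
```

```text
t 24.95 p [542.1 245.  180.5] yaw 29.52 Flat -7.6 Fal -0.5 Fz -2.0 Mz -0.63 S [591.4 158. ] jv 0.007
Tpin -0.07
```

send_rows --pt "-0.025 0 0" --pt "-0.05 0 0" --pt "-0.05 0 0" --yaw '[0,0,0]'

```text
time: 25.32
position: [540.6, 244.2, 180.7]
orientation: [3.139, 0.009, 0.515]
ft_force: [-0.1, 0.5, -2.5]
width: 23.6
```

```bash
python3 st.py
```

```text
t 25.32 p [540.6 244.2 180.7] yaw 29.53 Flat 0.2 Fal -0.5 Fz -2.5 Mz 0.03 S [589.9 157.2] jv 0.002
Tpin 0.01
```

All loads are now close to zero, so I'll draw the wrench straight up.

send_rows --pt "0 0 -0.06" --pt "0 0 -0.13" --pt "0 0 -0.2" --yaw '[0,0,0]'

```text
time: 25.7
position: [540.7, 244.2, 188.8]
orientation: [3.139, 0.009, 0.515]
ft_force: [0.8, -0.6, -4.8]
width: 23.3
```

```bash
python3 st.py
```

```text
t 25.7 p [540.7 244.2 188.8] yaw 29.53 Flat 0.4 Fal 0.9 Fz -4.8 Mz 0.04 S [590.  157.2] jv 0.041
Tpin 0.01
```

send_rows --pt "0 0 -0.15" --pt "0 0 -0.4" --pt "0 0 -0.8" --pt "0 0 -1.2" --pt "0 0 -1.6" --pt "0 0 -1.7" --pt "0 0 -1.7" --yaw '[0,0,0,0,0,0,0]'

```text
time: 26.58
position: [541.1, 244.6, 256.9]
orientation: [3.139, 0.008, 0.515]
ft_force: [-0.2, -0.2, -4.6]
width: 23.4
```

```bash
python3 st.py; python3 - <<'E'
from h import *
D=[];I=[]
for _ in range(4):
    p,d=arm.grab_frame('top'); D.append(d);I.append(p.astype(float))
np.save('pics/t6d.npy',np.median(D,0)); np.save('pics/t6a.npy',np.mean(I,0))
q,e=shot('side','s6')
cv2.imwrite('pics/s6z.png',np.hstack([cv2.resize(q[60:190,190:290],None,fx=4,fy=4),cv2.resize(p[160:290,130:230],None,fx=4,fy=4)]))
E
```

```text
t 26.57 p [541.1 244.6 256.9] yaw 29.53 Flat -0.3 Fal 0.1 Fz -4.6 Mz 0.02 S [590.4 157.6] jv 0.013
Tpin 0.05
```

View pics/s6z.png

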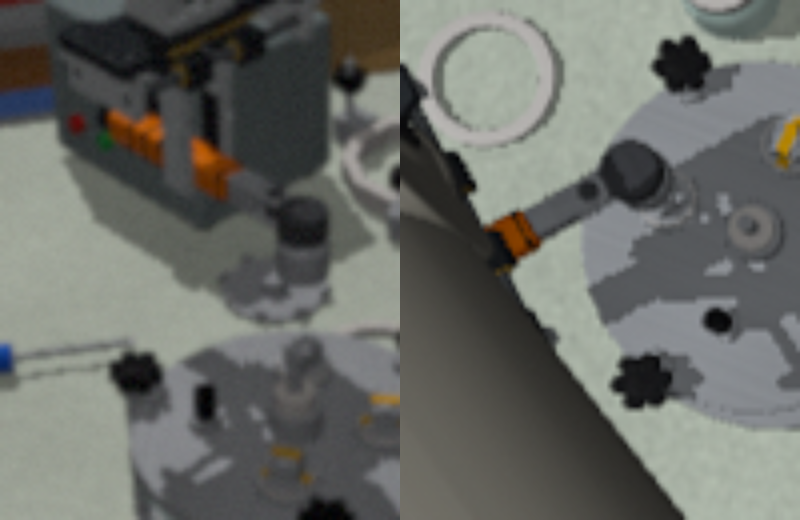

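```bash
python3 - <<'E'
from h import *
units(504.3,-309.6,257,85.9)
E
```

```text
t 26.82 pos [540.9 244.5 256.3] ori [179.87   0.54  29.53] F [-0.1  0.4 -5.5] M [ 0.   -0.12 -0.  ] w 23.5 j7 -0.23
units [-7.625 11.602 -0.017] yaw -7.046
```

send_rows --pt "-0.3 0.45 0" --pt "-0.9 1.35 0" --pt "-1.5 2.3 0" --pt "-2.1 3.2 0" --pt "-2.7 4.1 0" --pt "-3.3 5.0 0" --pt "-3.8 5.8 0" --pt "-4.1 6.2 0" --yaw '[-0.3,-0.9,-1.6,-2.3,-3.0,-3.7,-4.4,-5.0]'

```text
time: 27.82
position: [520.1, -54.4, 258.1]
orientation: [-3.137, 0.009, 1.214]
ft_force: [-0.0, 0.6, -5.2]
width: 23.8
```

```bash
python3 - <<'E'
from h import *
units(504.3,-309.6,250,85.9)
E
```

```text
t 27.82 pos [520.1 -54.4 258.1] ori [-179.73    0.53   69.58] F [-0.   0.6 -5.2] M [ 0.11 -0.16 -0.05] w 23.8 j7 1.04
units [-6.118  1.856  0.204] yaw -2.04
```

send_rows --pt "-0.4 0.1 0" --pt "-1.2 0.4 0" --pt "-2.1 0.7 0" --pt "-3.0 0.9 0" --pt "-3.9 1.2 0.05" --pt "-4.8 1.5 0.1" --pt "-5.6 1.7 0.1" --pt "-6.12 1.86 0.1" --yaw '[-0.2,-0.5,-0.9,-1.2,-1.5,-1.8,-2.04,-2.04]'

```text
time: 28.82
position: [503.9, -311.3, 255.6]
orientation: [-3.134, 0.007, 1.498]
ft_force: [-0.3, -0.0, -4.3]
width: 23.8
```

send_rows --pt "0 0 0.5" --pt "0 0 1.2" --pt "0 0 1.9" --pt "0 0 2.4" --pt "0 0 2.5" --pt "0 0 2.5" --yaw '[0,0,0,0,0,0]'

```text
time: 29.58
position: [503.5, -311.7, 156.0]
orientation: [-3.134, 0.007, 1.498]
ft_force: [0.1, -0.2, -4.0]
width: 23.5
```

```bash
python3 - <<'E'
from pin import *
units(504.3,-309.6,120,85.9)
D=[];I=[]
for _ in range(5):
    p,d=arm.grab_frame('top'); D.append(d);I.append(p.astype(float))
d=np.median(D,0); s=arm.get_state(); p_=s['position']; y=np.degrees(s['orientation'][2])
zc=p_[2]-3.3
hu=proj('top',np.array([p_[0]+100*np.cos(np.radians(y-90)),p_[1]+100*np.sin(np.radians(y-90)),zc+12.5])); U,V=np.round(hu).astype(int)
zt=np.median(cloud('top',d)[V-3:V+3,U-3:U+3,2])
pr=p_[:2]+100*np.array([np.cos(np.radians(y-90)),np.sin(np.radians(y-90))])
print('zt-zc',zt-zc,'pred',pr,'disc',disc(d,U-20,U+20,V-20,V+20,zt,pr[0],pr[1],thr=5,thdeg=-4))
q,e=shot('side','s7')
cv2.imwrite('pics/s7z.png',np.hstack([cv2.resize(q[230:360,210:360],None,fx=3,fy=3),cv2.resize(p[190:320,330:420],None,fx=3,fy=3)]))
E
```

```text
t 29.57 pos [ 503.5 -311.7  156. ] ori [-179.58    0.41   85.83] F [ 0.1 -0.2 -4. ] M [ 0.1  -0.16 -0.01] w 23.5 j7 1.69
units [0.054 0.016 0.899] yaw -0.009
zt-zc 11.570535871763838 pred [ 603.14425207 -319.48043173] disc (array([ 602.31324057, -318.7581088 ,   18.12410744]), np.float64(5.3404138873586735))
```

View pics/s7z.png

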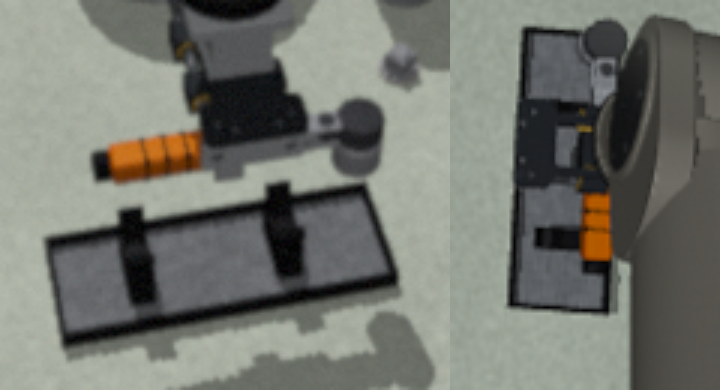

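send_rows --pt "0.05 0.02 0.3" --pt "0.05 0.02 0.8" --pt "0.05 0.02 1.4" --pt "0.05 0.02 1.8" --pt "0.05 0.02 1.95" --pt "0.05 0.02 1.95" --yaw '[0,0,0,0,0,0]'

```text
time: 30.62
position: [503.7, -310.6, 77.9]
orientation: [-3.134, 0.007, 1.498]
ft_force: [-0.0, 0.3, -4.3]
width: 23.4
```

```bash
python3 - <<'E'
from h import *
units(504.3,-309.6,59,85.9)
E
```

```text
t 30.62 pos [ 503.7 -310.6   77.9] ori [-179.58    0.42   85.81] F [-0.   0.3 -4.3] M [ 0.04 -0.2  -0.  ] w 23.4 j7 1.63
units [0.027 0.013 0.474] yaw -0.011
```

send_rows --pt "0.03 0.02 0.1" --pt "0.03 0.02 0.25" --pt "0.03 0.02 0.38" --pt "0.03 0.02 0.38" --yaw '[0,0,0,0]'

```text
time: 31.12
position: [504.2, -309.5, 62.3]
orientation: [-3.134, 0.007, 1.498]
ft_force: [-0.2, -0.2, -4.7]
width: 23.4
```

```bash
python3 - <<'E'
from h import *
units(504.3,-309.6,58.5,85.9)
E
```

```text
t 31.12 pos [ 504.2 -309.5   62.3] ori [-179.55    0.41   85.81] F [-0.2 -0.2 -4.7] M [ 0.03 -0.15 -0.01] w 23.4 j7 1.61
units [-0.002  0.002  0.095] yaw -0.011
```

send_rows --pt "0 0 0.04" --pt "0 0 0.08" --pt "0 0 0.09" --pt "0 0 0.09" --yaw '[0,0,0,0]'

```text
time: 31.62
position: [504.2, -309.6, 58.8]
orientation: [-3.134, 0.007, 1.498]
ft_force: [-0.3, -0.0, -3.6]
width: 23.6
```

```bash
python3 - <<'E'
from h import *
units(504.3,-309.6,58.5,85.9)
E
```

```text
t 31.62 pos [ 504.2 -309.6   58.8] ori [-179.55    0.41   85.81] F [-0.3 -0.  -3.6] M [ 0.1  -0.09  0.03] w 23.6 j7 1.61
units [0.    0.003 0.007] yaw -0.012
```

Nearly touching: the saddle floor is about 0.5 mm lower. I'll go down slightly more, then open.

send_rows --pt "0 0 0.015" --pt "0 0 0.015" --yaw '[0,0]'

```text
time: 31.88
position: [504.2, -309.7, 58.4]
orientation: [-3.134, 0.007, 1.498]
ft_force: [-3.6, 0.1, 3.0]
width: 23.5
```

send_rows --pt "0 0 0" --pt "0 0 0" --pt "0 0 0" --pt "0 0 0" --pt "0 0 0" --pt "0 0 0" --pt "0 0 0" --pt "0 0 0" --yaw '[0,0,0,0,0,0,0,0]' --gripper 0

```text
time: 32.88
position: [504.2, -309.6, 58.4]
orientation: [-3.134, 0.007, 1.498]
ft_force: [-0.5, -0.2, -0.3]
width: 93.5
```

```bash
python3 st.py; python3 - <<'E'
from h import *
units(504.3,-309.6,58.5,85.9)
p,d=shot('side','s8'); cv2.imwrite('pics/s8z.png',cv2.resize(p[230:360,210:360],None,fx=4,fy=4))
E
```

```text
t 32.88 p [ 504.2 -309.6   58.4] yaw 85.81 Flat -0.2 Fal -0.5 Fz -0.3 Mz -0.01 S [ 603.9 -316.9] jv 0.002
Tpin 0.01
t 32.88 pos [ 504.2 -309.6   58.4] ori [-179.55    0.43   85.81] F [-0.5 -0.2 -0.3] M [ 0.06 -0.16 -0.01] w 93.5 j7 1.61
units [ 0.001  0.003 -0.001] yaw -0.011
```

View pics/s8z.png

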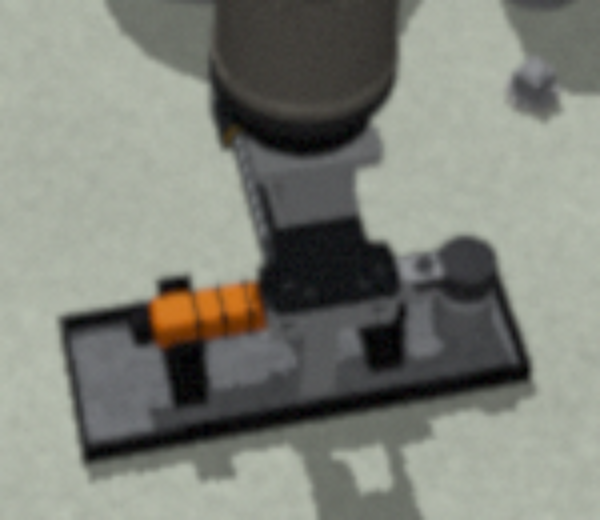

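The wrench lies in both saddles. Now I'll raise the open gripper and move aside to look.

send_rows --pt "0 0 -0.4" --pt "0 0 -1.0" --pt "0 0 -2.0" --pt "0 0 -3.0" --pt "0 0 -4.0" --pt "0 0 -4.5" --yaw '[0,0,0,0,0,0]'

```text
time: 33.67
position: [506.3, -308.5, 241.5]
orientation: [-3.136, 0.009, 1.498]
ft_force: [0.5, -0.1, -0.2]
width: 94.0
```

send_rows --pt "-0.8 0 0" --pt "-1.8 0 0" --pt "-2.8 0 0" --pt "-3.8 0 0" --pt "-4.5 0 0" --pt "-5 0 0" --pt "-5 0 0" --yaw '[0,0,0,0,0,0,0]'

```text
time: 34.55
position: [491.3, -508.7, 242.9]
orientation: [-3.136, 0.009, 1.496]
ft_force: [-0.0, -0.1, 0.4]
width: 94.1
```

```bash
python3 - <<'E'
from pin import *
units(504.3,-309.6,58.5,85.9)
D=[];I=[]
for _ in range(5):
    p,d=arm.grab_frame('top'); D.append(d);I.append(p.astype(float))
d=np.median(D,0);a=np.mean(I,0); np.save('pics/t9a.npy',a);np.save('pics/t9d.npy',d); cv2.imwrite('pics/t9.png',p)
q,e=shot('side','s9'); cv2.imwrite('pics/s9z.png',cv2.resize(q[230:360,210:360],None,fx=4,fy=4))
def org(a):
    hsv=cv2.cvtColor(a.astype(np.uint8),cv2.COLOR_BGR2HSV)
    m=((hsv[...,0]>5)&(hsv[...,0]<22)&(hsv[...,1]>140)&(hsv[...,2]>60)); m[:,:350]=0;m[:,395:]=0;m[:195]=0
    m=cv2.morphologyEx(m.astype(np.uint8),cv2.MORPH_CLOSE,np.ones((5,5)))
    v,u=np.nonzero(m); P=planept(u.astype(float),v.astype(float),66.)[:,:2]
    return P.mean(0),cv2.minAreaRect(P.astype(np.float32)),m.sum()
print(org(np.load('pics/top_avg.npy'))); print(org(a))
print(disc(d,355,390,195,225,68,604,-316,thdeg=-4.3))
W=cloud('top',d); print('z grip',np.median(W[225:270,368:374,2]),'before',np.median(cloud('top',np.load('pics/top_davg.npy'))[225:270,368:374,2]))
E
```

```text
t 34.55 pos [ 491.3 -508.7  242.9] ori [-179.68    0.49   85.74] F [-0.  -0.1  0.4] M [ 0.03 -0.13 -0.  ] w 94.1 j7 2.0
units [ 4.988 -0.044  4.609] yaw -0.02
(array([ 478.77532943, -307.19250118]), ((479.0967712402344, -307.15966796875), (27.196617126464844, 118.49467468261719), 86.66070556640625), np.uint64(424))
(array([ 478.61624389, -307.02919787]), ((479.05889892578125, -307.1172180175781), (26.014541625976562, 118.9222412109375), 85.65428924560547), np.uint64(424))
(array([ 603.14819741, -316.54630354,   18.05948027]), np.float64(4.623261444897044))
z grip 67.091860449774 before 67.2213047749575
```

View pics/t9.png

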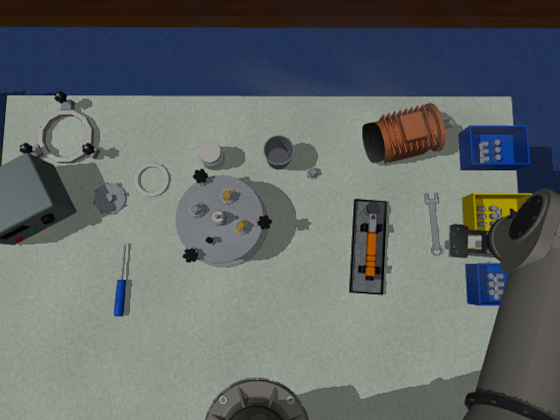

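View pics/s9z.png

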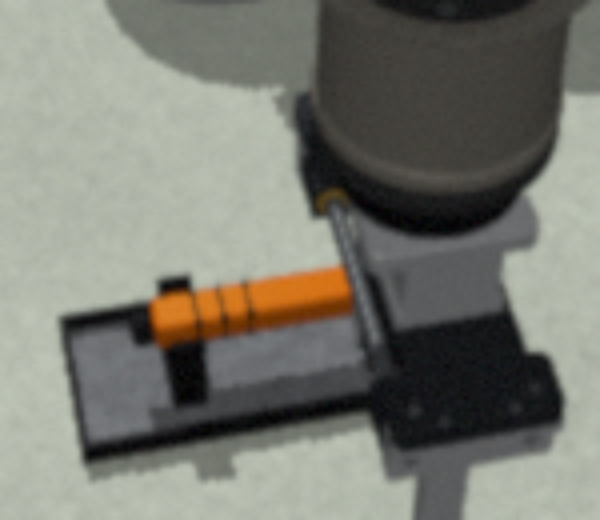

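```bash
python3 - <<'E'
import fit
from fit import *
D1=[arm.grab_frame('top')[1] for _ in range(8)]+[np.load('pics/t9d.npy')]
fit.D=np.median(D1,0)
r,zm,cost=run()
for a in range(-90,0,6):
    q=min((minimize(lambda t:cost([t[0],t[1],np.radians(a),0.93]),[588.9+dx,154.7+dy],method='Nelder-Mead') for dx in(-.7,.5) for dy in (-.5,.7)),key=lambda o:o.fun); print(a,round(q.fun,3),end='; ')
for seed in range(2):
    o=differential_evolution(cost,[(575,600),(140,165),(-np.pi/2,0),(-2,2)],seed=seed,popsize=25,tol=1e-8,maxiter=200)
    print(o.x[:2],np.degrees(o.x[2]),o.x[3],o.fun)
E
```

```text
-90 1.38; -84 1.357; -78 1.352; -72 1.325; -66 1.295; -60 1.255; -54 1.225; -48 1.258; -42 1.301; -36 1.33; -30 1.356; -24 1.374; -18 1.369; -12 1.38; -6 1.391; [588.88488099 154.69502528] -55.16855335766836 0.8464184156409039 1.2182178110194934
[588.83860285 154.66101513] -54.55457770550221 0.8448869879673238 1.2186252383768352
```

```bash
python3 -c "
from cell import arm
print(arm.sign_off()); print(arm.get_state()['time'])"
```

```text
the job is handed in; nothing more can be done
None
the job is handed in; nothing more can be done
```

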